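# Close the chocolate strainer's cover in crisscross passes

### The job

The washed chocolate strainer is being closed up: tighten the four wing nuts of its leaning cover in crisscross order, following each nut with the one diagonally opposite before its neighbours, so that the seal is squeezed evenly. Make a first pass giving each nut about an eighth of a turn clockwise, then a second crisscross pass bringing each up firm by feel, without forcing any past that point. Leave the mould, the plate of chocolate cups, the palette knife and the bowl where they are.

Things in the scene. Friction and masses are not known exactly. Their poses are not given: they have to be found in the camera images.
- cover_centre (a point): Centre of the top of the strainer's round metal cover, 170 mm wide. The strainer is a steel tee on a level 63 mm pipe, on a stand screwed to the bench; its barrel, cover and studs lean 32 degrees from upright towards the robot. The vent plug in the cover's middle is 11 mm high. The point's axes are the stand's (z vertical, the lean is to -x). Nuts: corners of a 92 mm square on the cover.
- nut1_grip (a point): Middle of the wing of nut1, the far left blue wing nut seen from the robot; nut3 is diagonally opposite. The wing: one fin 54 mm long, 10 thick, 25 high (21 mid-length), on a round hub 26 wide and 12 high. The point is on the stud's axis, 13 mm above the hub's top, 8 below the fin's mid top, 27 above the cover. z: out along the stud; x: along the fin; y: across it; x, y turn with the nut.
- nut1 (a joint): How far nut1 is wound on, rad, growing clockwise (tightening) seen from above it; 0.35 to 0.65 at the start (slack, the wing's direction varies). It turns against a drag under 0.12 Nm and stays where left. It comes up firm somewhere from 1.9 to 2.45, a place that differs from nut to nut and is only felt; there this value stops and give1 begins to grow.
- give1 (a joint): How far nut1 has been turned on beyond firm, rad, as seal and stud yield; 0 until then. Past firm the torque is 0.12 Nm plus 0.12 Nm per 0.1 rad while turning, up to 0.2 Nm less when standing still; let go, the nut springs back but keeps up to 0.1 rad. Tight: over 0.03 kept; overtightened: past 0.4 (0.6 Nm). The wing turns by the sum of both values.
- nut2_grip (a point): Middle of the wing of nut2, the near left blue wing nut seen from the robot; nut4 is diagonally opposite. The wing: one fin 54 mm long, 10 thick, 25 high (21 mid-length), on a round hub 26 wide and 12 high. The point is on the stud's axis, 13 mm above the hub's top, 8 below the fin's mid top, 27 above the cover. z: out along the stud; x: along the fin; y: across it; x, y turn with the nut.
- nut2 (a joint): How far nut2 is wound on, rad, growing clockwise (tightening) seen from above it; 0.35 to 0.65 at the start (slack, the wing's direction varies). It turns against a drag under 0.12 Nm and stays where left. It comes up firm somewhere from 1.9 to 2.45, a place that differs from nut to nut and is only felt; there this value stops and give2 begins to grow.
- give2 (a joint): How far nut2 has been turned on beyond firm, rad, as seal and stud yield; 0 until then. Past firm the torque is 0.12 Nm plus 0.12 Nm per 0.1 rad while turning, up to 0.2 Nm less when standing still; let go, the nut springs back but keeps up to 0.1 rad. Tight: over 0.03 kept; overtightened: past 0.4 (0.6 Nm). The wing turns by the sum of both values.
- nut3_grip (a point): Middle of the wing of nut3, the near right blue wing nut seen from the robot; nut1 is diagonally opposite. The wing: one fin 54 mm long, 10 thick, 25 high (21 mid-length), on a round hub 26 wide and 12 high. The point is on the stud's axis, 13 mm above the hub's top, 8 below the fin's mid top, 27 above the cover. z: out along the stud; x: along the fin; y: across it; x, y turn with the nut.
- nut3 (a joint): How far nut3 is wound on, rad, growing clockwise (tightening) seen from above it; 0.35 to 0.65 at the start (slack, the wing's direction varies). It turns against a drag under 0.12 Nm and stays where left. It comes up firm somewhere from 1.9 to 2.45, a place that differs from nut to nut and is only felt; there this value stops and give3 begins to grow.
- give3 (a joint): How far nut3 has been turned on beyond firm, rad, as seal and stud yield; 0 until then. Past firm the torque is 0.12 Nm plus 0.12 Nm per 0.1 rad while turning, up to 0.2 Nm less when standing still; let go, the nut springs back but keeps up to 0.1 rad. Tight: over 0.03 kept; overtightened: past 0.4 (0.6 Nm). The wing turns by the sum of both values.
- nut4_grip (a point): Middle of the wing of nut4, the far right blue wing nut seen from the robot; nut2 is diagonally opposite. The wing: one fin 54 mm long, 10 thick, 25 high (21 mid-length), on a round hub 26 wide and 12 high. The point is on the stud's axis, 13 mm above the hub's top, 8 below the fin's mid top, 27 above the cover. z: out along the stud; x: along the fin; y: across it; x, y turn with the nut.
- nut4 (a joint): How far nut4 is wound on, rad, growing clockwise (tightening) seen from above it; 0.35 to 0.65 at the start (slack, the wing's direction varies). It turns against a drag under 0.12 Nm and stays where left. It comes up firm somewhere from 1.9 to 2.45, a place that differs from nut to nut and is only felt; there this value stops and give4 begins to grow.
- give4 (a joint): How far nut4 has been turned on beyond firm, rad, as seal and stud yield; 0 until then. Past firm the torque is 0.12 Nm plus 0.12 Nm per 0.1 rad while turning, up to 0.2 Nm less when standing still; let go, the nut springs back but keeps up to 0.1 rad. Tight: over 0.03 kept; overtightened: past 0.4 (0.6 Nm). The wing turns by the sum of both values.
- mould: Bystander: loose clear chocolate mould, 275 x 135 x 24 mm with 32 brown cavities, flat on the bench. Origin at the centre of its underside, x along its length.
- plate: Bystander: loose white plate, 230 mm in diameter, 18 mm high, carrying chocolate cups that stand up to 28 mm above the bench. Origin at the centre of its underside.
- palette_knife: Bystander: loose palette knife, 260 mm long, lying flat on the bench between the robot and the strainer.
- bowl: Bystander: loose small steel bowl, 110 mm across, 50 mm high. Origin at the centre of its underside.

How it is judged:
By the outcome, as a careful person would: the job done as asked, in the order asked, and still so for the second after the job is handed in, with the robot touching nothing.
It also fails if it takes over 72 s, if anything falls off the work surface, if the arm or the gripper's body presses on something with over 40 N, if the wrist force passes 120 N, or if a joint passes its speed limit or range.

### The arm

A 6-joint arm with a two-finger parallel gripper is mounted at the origin on the work surface. World frame = base frame: x ahead of the robot, y to its left, z up, the work surface at z = 0. Lengths are in m, angles in rad, forces in N, time in s.
With the tool pointing down it reaches from about 0.375 to 0.9 m from the base axis. Payload 3.1 kg.
Tool frame: the origin (TCP) lies midway between the tips of the shut fingers; the grasp point (between the pads) lies 19 mm behind it; z points along the fingers, y is the line along which they close (so a half turn about z gives the same grasp; the last joint's range is limited). The gripper opens to 85 mm and grips with 20 to 120 N. Pads are 22 mm wide; open, the fingers measure 114 mm over their backs; the gripper's body (76 mm by 85 mm) begins 54 mm behind the grasp point. The pads swing forward as they close: fully open they stand 13 mm farther back than shut.
Start: joints at [-1.516, 0.527, 1.433, -0, 1.181, -0.178], TCP at [0.144, -0.608, 0.231] pointing down, gripper open.
Joint ranges: [-3.08, 3.08], [-0.75, 2.2], [0.22, 2.44], [-1.43, 4.57], [0, 2.65], [-2.85, 2.85]. Speed limits (rad/s): [2.79, 2.79, 3.14, 3.14, 3.14, 3.14].

### API

Orientations are given as [roll, pitch, yaw] about the fixed x, y, z axes, in that order (R = Rz(yaw) Ry(pitch) Rx(roll)).
In Python, from plant import monitor, viewer, workorder, models gives the robot as it stands.
- The arm moves only by the tool send_rows, never from a script. Its argument "increments" is a list of rows, each an object with "linear": the shift along the world's x, y, z in cm, a list of three; "angular": the turn, a rotation vector about the world's x, y, z in rad, a list of three. In form: [{"linear": [x, y, z], "angular": [wx, wy, wz]}, ...]. A call has exactly 8 rows; each row shifts and turns the commanded pose from where the row before left it; what a row does not reach is not made up. A row lasts 1/10 s, in which the tool goes at most 50 mm and 8.59 degrees, less where a joint would pass 70% of its speed; a pose out of reach is approached as far as the arm can. A call is refused whole if a number of a shift passes 5 or a number of a turn 0.15, either way. A call with a gripper value outside its range is refused whole. "gripper" is the finger opening in cm, from 0 to 8.54, set as the call begins (left out, the last holds). The fingers move at their own pace and stop on an object; "force" is the grip in N (left out, the last holds). Time passes only in rows, so rows that do not move let the fingers close, or fill a call up. It gives the time, the measured TCP pose, the force, the opening and the grip force at its end, in the units of the state.
- monitor.get_state(): the state, without advancing time (a new reading comes with each control period).
- viewer.grab_frame(name): name is "scene" or "top"; returns a dict with "color" (400x640x3 uint8, red, green, blue), "z_map" (400x640 float32, m along the optical axis (not along the pixel's ray), 0 where there is no reading), "fx", "fy", "cx", "cy" (pixels), "dist_coeffs" ([k1, k2, p1, p2, k3] as OpenCV has them; the pictures are not rectified), "pose" (4x4, takes a point from camera to world coordinates). Camera axes: x right, y down, z forward; pixel columns grow to the right and rows downward; lengths in m; the calibration is good to about 2 mm. A picture is of the moment at which its call begins.
- workorder.close_job(): hands the job in; it is judged then, once.
Trained networks look in a picture, given as the dict that the camera call returned (one of the last four; its "shot" number tells which), for a name from the list of things; names that differ only in an ending like _2 or _b are one class to them, and where a whole thing is asked for, a point or a joint stands for the part that bears it (a point fixed in the world has none). Each returns a list of dicts, best first, with "conf" (0 to 1); they miss things now and then, are a little off and sometimes report something else, mostly with a low value. They report only what shows in the picture. A call takes as long as a camera call.
- models.find_in(picture, target): "location" ([x, y, z] in m, in the coordinates of the camera as it stood for that picture, good to about 4 mm: the middle of the surface that is visible of it).
- models.silhouettes(picture, target): "mask" (400x640 bool, what is visible of it).
- models.mark_of(picture, target): "location" ([x, y, z] in m, in the coordinates of the camera as it stood for that picture, good to about 4 mm: a listed point, or the origin of a listed thing).
The state is a dict: "time": time; "joint_pos": joint angles; "qd": joint speeds; "joint_efforts": joint torques, N m; "eef_pos": TCP position; "ee_rot": TCP orientation; "ft_force": force on the tool from outside, world axes, zero at the start; "wrist_torque": the same for the moment, N m; "width": opening from 0.0 (shut) to 1.0 (fully open); "grip_force": force on a finger pad.
Only numpy, scipy, OpenCV 4.12 (cv2) and the standard library are available. Lean on these libraries where they do the work, as an engineer would, in place of code of your own. Each camera call takes 0.05 s, during which the arm holds its last target. There are 200 camera calls.

## Working session

There is one attempt and no reset: what is moved stays moved. The work goes in short steps, Python scripts to look and compute and a tool call to move; the robot and the scene stay as the last step left them, time stands still between calls to the robot, and variables do not carry over. Pictures are saved under pics/ and viewed, at most 10 in all, crops included, and the job is handed in when it is done.

Besides the shell and the picture viewer there is one more tool, called after ">>>" as name([rows], argument=value, ...), one row to a line, values as JSON. send_rows: Moves the arm, as the interface text tells. Its arguments: {"type":"object","properties":{"increments":{"type":"array"},"gripper":{"type":"number"},"force":{"type":"number"}},"required":["increments"]}

```bash
mkdir -p pics; ls
cat > h.py <<'E'
import numpy as np, cv2
from plant import monitor, viewer, workorder, models
def grab(n): return viewer.grab_frame(n)
def w(p,c): return (p['pose']@np.r_[c,1])[:3]
def save(p,f,crop=None,s=1):
    im=p['color'][...,::-1]
    if crop: a,b,c,d=crop; im=im[b:d,a:c]
    cv2.imwrite(f,cv2.resize(im,None,fx=s,fy=s,interpolation=cv2.INTER_CUBIC))
def cloud(p,mask):
    v,u=np.nonzero(mask&(p['z_map']>0)); K=np.array([[p['fx'],0,p['cx']],[0,p['fy'],p['cy']],[0,0,1.]])
    n=cv2.undistortPoints(np.c_[u,v].astype(float)[:,None],K,np.array(p['dist_coeffs']))[:,0]
    z=p['z_map'][v,u][:,None]; P=np.c_[n*z,z]
    return P@p['pose'][:3,:3].T+p['pose'][:3,3]
E
python3 - <<'E'
from h import *
print(monitor.get_state())
for n in("scene","top"):
    p=grab(n); save(p,f'pics/{n}0.png'); print(n,p['pose'].round(3).tolist(),p['fx'])
    for t in["cover_centre","nut1_grip","nut2_grip","nut3_grip","nut4_grip","bowl","plate","mould","palette_knife"]:
        print(t,[(w(p,d['location']).round(4).tolist(),round(d['conf'],2)) for d in models.mark_of(p,t)[:5]])
E
```

```text
pics
{'time': 0.0, 'joint_pos': array([-1.51650663e+00,  5.28446191e-01,  1.43388868e+00, -1.87307034e-05,
        1.18141157e+00, -1.78489827e-01]), 'qd': array([ 0.00159259, -0.00059117, -0.00063463, -0.00055379, -0.00022991,
       -0.00081397]), 'joint_efforts': array([ 1.07663996e-03, -4.42343760e+01, -1.78022879e+01, -2.54586394e-05,
        8.46014125e-03, -7.97853687e-06]), 'eef_pos': array([ 0.14416735, -0.6074134 ,  0.23035023]), 'ee_rot': array([-3.13947001e+00, -3.65352992e-04,  2.32786261e-01]), 'ft_force': array([ 0.39032994, -0.23837281,  0.25539861]), 'wrist_torque': array([-0.01787967,  0.0227258 ,  0.04394415]), 'grip_force': 0.0, 'width': 1.001412477019132}
scene [[-0.328, 0.777, -0.537, 1.291], [0.945, 0.264, -0.196, 0.314], [-0.011, -0.571, -0.821, 1.294], [0.0, 0.0, 0.0, 1.0]] 520.4610045984952
cover_centre [([0.6033, 0.0294, 0.2077], 0.58)]
nut1_grip [([0.6322, 0.0786, 0.2533], 0.75), ([0.6183, -0.0236, 0.2556], 0.32)]
nut2_grip [([0.5576, 0.0803, 0.2067], 0.54)]
nut3_grip [([0.5485, -0.0153, 0.2083], 0.56)]
nut4_grip [([0.6175, -0.022, 0.255], 0.74)]
bowl [([0.4437, 0.2609, 0.0035], 0.79), ([0.6033, 0.0308, 0.2066], 0.49)]
plate [([0.6634, 0.3229, 0.0016], 0.59)]
mould [([0.5465, -0.2879, -0.003], 0.93), ([0.6665, 0.3239, -0.0004], 0.58)]
palette_knife [([0.3956, -0.0169, -0.0032], 0.74)]
top [[0.006, -0.992, 0.125, 0.436], [-1.0, -0.01, -0.027, 0.057], [0.028, -0.125, -0.992, 1.255], [0.0, 0.0, 0.0, 1.0]] 388.72789709021487
cover_centre [([0.6067, 0.0313, 0.2084], 0.62)]
nut1_grip [([0.6332, 0.0722, 0.2527], 0.67), ([0.5494, -0.0132, 0.2073], 0.4)]
nut2_grip [([0.5513, 0.0812, 0.2047], 0.63)]
nut3_grip [([0.5514, -0.0136, 0.2044], 0.42)]
nut4_grip [([0.6223, -0.0182, 0.2567], 0.62)]
bowl [([0.4433, 0.2637, -0.002], 0.69)]
plate [([0.6653, 0.3255, 0.0023], 0.74)]
mould [([0.5457, -0.2882, -0.0032], 0.9)]
palette_knife [([0.4049, -0.0247, -0.0002], 0.85)]
```

View pics/scene0.png

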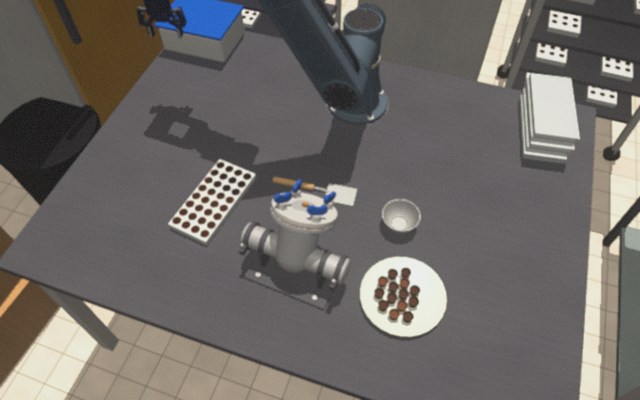

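Run:
```python
from h import *
p=grab("top"); save(p,'pics/top1.png',(190,100,430,280),3)
# stand axes: yaw psi; fit from marks
names=["cover_centre","nut1_grip","nut2_grip","nut3_grip","nut4_grip"]
for n in("scene","top"):
    p=grab(n)
    for i in range(1,5):
        for d in models.silhouettes(p,f"nut{i}_grip")[:1]:
            m=d['mask']; P=cloud(p,m)
            print(n,i,round(d['conf'],2),m.sum(),np.median(P,0).round(4))
            np.save(f'c_{n}{i}.npy',P)
```

```text
scene 1 0.73 3570 [ 0.5599 -0.2828  0.0238]
scene 2 0.65 225 [0.6384 0.0771 0.2535]
scene 3 0.67 94 [ 0.5595 -0.0054  0.2078]
scene 4 0.66 166 [ 0.6323 -0.0129  0.2532]
top 2 0.47 92 [0.557  0.081  0.2092]
top 3 0.33 142 [ 0.6276 -0.0149  0.2562]
top 4 0.53 102 [ 0.6273 -0.0149  0.2577]
```

View pics/top1.png

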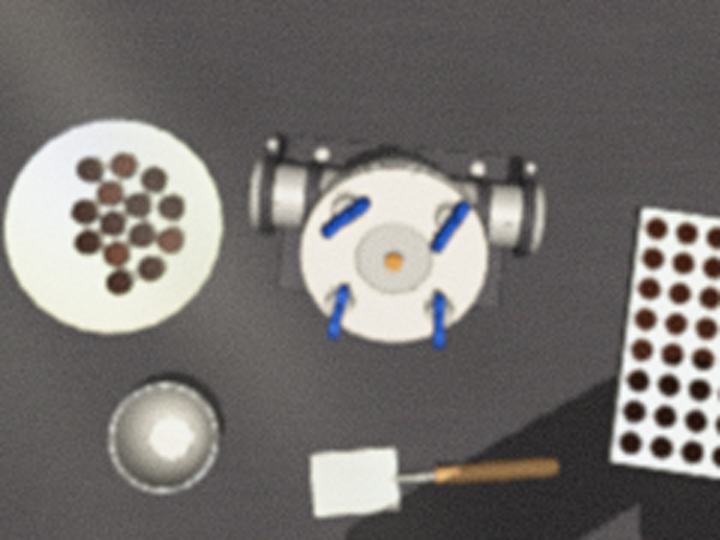

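```bash
cat > fit.py <<'E'
from h import *
from scipy.optimize import least_squares
from scipy.spatial.transform import Rotation as Ro
S={1:(1,1),2:(-1,1),3:(-1,-1),4:(1,-1)}
def RS(psi): return Ro.from_euler('ZY',[psi,-np.radians(32)]).as_matrix()
def model(x):
    R=RS(x[3]); return {0:x[:3],**{i:x[:3]+R@np.array([.046*a,.046*b,.027]) for i,(a,b) in S.items()}},R
def fitmarks(pics):
    obs=[]
    for p in pics:
        for i,t in enumerate(["cover_centre","nut1_grip","nut2_grip","nut3_grip","nut4_grip"]):
            for d in models.mark_of(p,t)[:1]: obs.append((i,w(p,d['location'])))
    f=lambda x:np.concatenate([model(x)[0][i]-o for i,o in obs])/.004
    r=least_squares(f,[.605,.03,.21,0],loss='soft_l1'); return r.x,obs
def blue(p):
    h=cv2.cvtColor(p['color'],cv2.COLOR_RGB2HSV); return (h[...,0]>100)&(h[...,0]<130)&(h[...,1]>130)&(h[...,2]>60)
def fins(p,x,verbose=1):
    pts,R=model(x); P=cloud(p,blue(p)); out={}
    for i in range(1,5):
        q=(P-pts[i])@R; q=q[(np.hypot(q[:,0],q[:,1])<.034)&(abs(q[:,2])<.03)]
        if len(q)<15: continue
        q=q[q[:,2]>-.009]
        c=q.mean(0); _,s,v=np.linalg.svd((q-c)[:,:2],full_matrices=False)
        a=np.arctan2(v[0,1],v[0,0])%np.pi
        pr=(q-c)[:,:2]@v[0]; mid=c[:2]+v[0]*(np.percentile(pr,2)+np.percentile(pr,98))/2
        out[i]=(a,np.r_[mid,np.percentile(q[:,2],90)],len(q),np.ptp(pr))
        if verbose: print(i,'ang',round(np.degrees(a),1),'mid(mm)',(out[i][1]*1e3).round(1),len(q),'len',(out[i][3]*1e3).round(1))
    return out
E
python3 - <<'E'
from fit import *
ps=[grab(n) for n in("scene","top","scene","top")]
x,obs=fitmarks(ps); print(x.round(4)); np.save('x.npy',x)
pts,R=model(x)
for i,o in obs: print(i,((o-pts[i])*1e3).round(1))
for i in pts: print(i,pts[i].round(4))
for p in ps[:2]: print(p['shot']); fins(p,x)
E
```

```text
[ 0.6027  0.0282  0.2069 -0.0922]
0 [-1.1 -0.3  2.8]
1 [-33.8 -43.5 -47.7]
2 [ 1.3  1.4 -1.1]
3 [-2.  -2.7  0.8]
4 [-4.5 -1.3  0.3]
1 [ 0.5 -0.8  0.8]
2 [-1.   3.2 -3.9]
4 [1.6 0.5 0.7]
0 [-0.3  0.7 -0.2]
1 [ 0.8  3.8 -1.6]
2 [0.7 1.8 2.1]
3 [-0.3 -0.7  4.4]
4 [-2.6 -2.8  1.5]
0 [5.2 3.5 0.1]
1 [0.1 0.1 1.3]
2 [ 0.2 -2.6 -2.2]
3 [ 4.1 -0.7 -0.3]
4 [ 3.1  2.6 -0.7]
0 [0.6027 0.0282 0.2069]
1 [0.6315 0.0717 0.2542]
2 [0.5538 0.0789 0.2054]
3 [ 0.5453 -0.0127  0.2054]
4 [ 0.623  -0.0199  0.2542]
6
1 ang 131.7 mid(mm) [4.5 4.5 9.9] 118 len 44.4
2 ang 172.1 mid(mm) [ 6.1  4.9 10.2] 50 len 44.7
3 ang 5.2 mid(mm) [ 5.1  5.1 10.4] 45 len 46.6
4 ang 153.6 mid(mm) [6.3 5.3 9.3] 98 len 48.3
7
1 ang 133.1 mid(mm) [ 3.7  1.6 12.2] 57 len 44.1
2 ang 170.9 mid(mm) [ 2.6  1.8 12.3] 47 len 48.0
3 ang 6.5 mid(mm) [ 4.1  2.3 11.4] 49 len 47.7
4 ang 152.8 mid(mm) [ 4.1  3.3 11.5] 57 len 45.9
```

```bash
cat > go.py <<'E'
from fit import *
import sys,json
# offset of axis in cover frame, mm -> off.json
off=np.array(json.load(open('off.json')))/1e3 if __import__('os').path.exists('off.json') else np.array([.003,.002,0])
x=np.load('x.npy')
def target(i,adeg,h):
    pts,R=model(x); p=pts[i]+R@(off+np.array([0,0,h/1e3]))
    return p,R@Ro.from_euler('z',adeg,degrees=True).as_matrix()@np.diag([1,-1,-1.])
def cur():
    s=monitor.get_state(); return s,s['eef_pos'],Ro.from_euler('xyz',s['ee_rot']).as_matrix()
def plan(i,a,h,N,frm=None):
    s,p,Rc=cur()
    if frm: p,Rc=target(*frm)
    q,Rt=target(i,a,h)
    rv=Ro.from_matrix(Rt@Rc.T).as_rotvec()
    print(i,a,h,'rows',N,'lin cm',((q-p)*100/N).round(2).tolist(),'ang',(rv/N).round(4).tolist())
def rep():
    s,p,Rc=cur(); _,R=model(x)
    Rl=R.T@Rc; a=np.degrees(np.arctan2(Rl[1,0],Rl[0,0]))
    tilt=np.degrees(np.arccos(-Rl[2,2]))
    pts,_=model(x); i=min(range(1,5),key=lambda k:np.linalg.norm(pts[k]-p))
    F=R.T@s['ft_force'];T=R.T@s['wrist_torque']
    print('t',round(s['time'],2),'near',i,'a',a.round(1),'tilt',tilt.round(1),'TCP-nut mm (cover)',((R.T@(p-pts[i])-off)*1e3).round(1),'w',round(s['width']*85.4,1),'grip',round(s['grip_force'],1),'F',F.round(2),'T',T.round(3),'q',s['joint_pos'].round(2))
if __name__=='__main__':
    rep()
    for l in sys.argv[1:]: plan(*json.loads(l))
E
python3 go.py '[1,132.5,60,18]' '[1,132.5,-9,3,[1,132.5,60]]'
```

```text
t 2.75 near 3 a 21.7 tilt 32.0 TCP-nut mm (cover) [-281.5 -631.8  204.6] w 85.6 grip 0.0 F [-0.03 -0.48  1.  ] T [-0.022  0.025 -0.02 ] q [-1.52  0.53  1.43  0.    1.18 -0.18]
1 132.5 60 rows 18 lin cm [2.55, 3.8, 0.42] ang [-0.0324, -0.0171, 0.1071]
1 132.5 -9 rows 3 lin cm [1.21, -0.11, -1.95] ang [0.0, 0.0, 0.0]
```

>>> send_rows([
  {"linear":[2.87,4.27,0.94],"angular":[-0.0364,-0.0192,0.1205]},
  {"linear":[2.87,4.27,0.94],"angular":[-0.0364,-0.0192,0.1205]},
  {"linear":[2.87,4.27,0.94],"angular":[-0.0364,-0.0192,0.1205]},
  {"linear":[2.87,4.27,0.94],"angular":[-0.0364,-0.0192,0.1205]},
  {"linear":[2.87,4.27,0.94],"angular":[-0.0364,-0.0192,0.1205]},
  {"linear":[2.87,4.27,0.94],"angular":[-0.0364,-0.0192,0.1205]},
  {"linear":[2.87,4.27,0.94],"angular":[-0.0364,-0.0192,0.1205]},
  {"linear":[2.87,4.27,0.94],"angular":[-0.0364,-0.0192,0.1205]},
], gripper=4.5, force=40)

```text
time: 3.55
eef_pos: [0.3644, -0.2797, 0.3039]
ee_rot: [2.831, 0.073, 1.198]
ft_force: [1.1, -0.1, 0.4]
width: 0.525
grip_force: 0.0
```

>>> send_rows([
  {"linear":[2.87,4.27,0],"angular":[-0.0364,-0.0192,0.1205]},
  {"linear":[2.87,4.27,0],"angular":[-0.0364,-0.0192,0.1205]},
  {"linear":[2.87,4.27,0],"angular":[-0.0364,-0.0192,0.1205]},
  {"linear":[2.87,4.27,0],"angular":[-0.0364,-0.0192,0.1205]},
  {"linear":[2.87,4.27,0],"angular":[-0.0364,-0.0192,0.1205]},
  {"linear":[2.87,4.27,0],"angular":[-0.0364,-0.0192,0.1205]},
  {"linear":[2.87,4.27,0],"angular":[-0.0364,-0.0192,0.1205]},
  {"linear":[2.87,4.27,0],"angular":[-0.0364,-0.0192,0.1205]},
])

```text
time: 4.35
eef_pos: [0.5875, 0.0528, 0.3035]
ee_rot: [2.71, 0.367, 2.145]
ft_force: [1.0, -1.1, 0.1]
width: 0.527
grip_force: 0.0
```

```bash
python3 go.py '[1,132.5,60,1]' '[1,132.5,-8,4]'; python3 -c "
from h import *
p=grab('top');save(p,'pics/top2.png',(220,120,400,260),4)"
```

```text
t 4.35 near 1 a 132.8 tilt 0.1 TCP-nut mm (cover) [-12.5 -24.9  64.1] w 45.0 grip 0.0 F [ 0.94 -0.99 -0.5 ] T [-0.067  0.239 -0.028] q [-0.1   0.23  1.85  0.02  0.5  -0.77]
1 132.5 60 rows 1 lin cm [1.5, 2.36, 0.32] ang [0.0012, 0.0003, -0.0058]
1 132.5 -8 rows 4 lin cm [1.27, 0.51, -1.36] ang [0.0003, 0.0001, -0.0014]
```

View pics/top2.png

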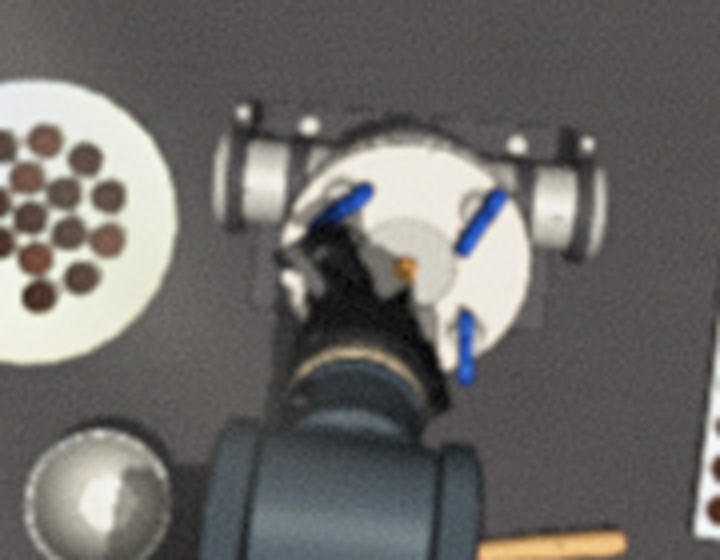

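```bash
python3 go.py '[1,132.5,60,2]'  '[1,132.5,-8,4,[1,132.5,60]]'
```

```text
t 4.4 near 1 a 133.1 tilt 0.5 TCP-nut mm (cover) [ -9.6 -20.7  63.1] w 44.8 grip 0.0 F [ 2.93  2.54 -1.59] T [0.091 0.158 0.031] q [-0.1   0.24  1.84  0.02  0.5  -0.77]
1 132.5 60 rows 2 lin cm [0.58, 0.98, 0.12] ang [0.0, 0.0024, -0.0061]
1 132.5 -8 rows 4 lin cm [0.9, -0.08, -1.44] ang [0.0, 0.0, 0.0]
```

>>> send_rows([
  {"linear":[0,0,0],"angular":[0,0,0]},
  {"linear":[0.58,0.98,0.12],"angular":[0,0,0]},
  {"linear":[0.58,0.98,0.12],"angular":[0,0,0]},
  {"linear":[0,0,0],"angular":[0,0,0]},
  {"linear":[0,0,0],"angular":[0,0,0]},
  {"linear":[0,0,0],"angular":[0,0,0]},
  {"linear":[0,0,0],"angular":[0,0,0]},
  {"linear":[0,0,0],"angular":[0,0,0]},
])

```text
time: 5.2
eef_pos: [0.5982, 0.0695, 0.3056]
ee_rot: [2.711, 0.365, 2.139]
ft_force: [-1.1, -0.1, 0.8]
width: 0.53
grip_force: 0.0
```

```bash
python3 go.py '[1,132.5,60,1]' '[1,132.5,-8,4]'
```

```text
t 5.2 near 1 a 132.5 tilt 0.1 TCP-nut mm (cover) [-3.7 -7.3 61. ] w 45.3 grip 0.0 F [-0.46 -0.16  1.22] T [0.076 0.298 0.037] q [-0.06  0.25  1.82 -0.03  0.52 -0.69]
1 132.5 60 rows 1 lin cm [0.43, 0.69, 0.11] ang [-0.0004, -0.0011, 0.0008]
1 132.5 -8 rows 4 lin cm [1.01, 0.09, -1.42] ang [-0.0001, -0.0003, 0.0002]
```

>>> send_rows([
  {"linear":[0.43,0.69,0.11],"angular":[0,0,0]},
  {"linear":[0.9,-0.08,-1.44],"angular":[0,0,0]},
  {"linear":[0.9,-0.08,-1.44],"angular":[0,0,0]},
  {"linear":[0,0,0],"angular":[0,0,0]},
  {"linear":[0,0,0],"angular":[0,0,0]},
  {"linear":[0,0,0],"angular":[0,0,0]},
  {"linear":[0,0,0],"angular":[0,0,0]},
  {"linear":[0,0,0],"angular":[0,0,0]},
])

```text
time: 6.0
eef_pos: [0.6208, 0.0754, 0.2787]
ee_rot: [2.71, 0.366, 2.139]
ft_force: [-0.4, 0.4, 0.5]
width: 0.523
grip_force: 0.0
```

```bash
python3 go.py  '[1,132.5,-8,3]'
```

```text
t 6.0 near 1 a 132.5 tilt 0.0 TCP-nut mm (cover) [ 0.6  0.7 26.6] w 44.6 grip 0.0 F [-0.09  0.35  0.68] T [-0.002  0.259 -0.015] q [-0.05  0.32  1.8  -0.05  0.46 -0.65]
1 132.5 -8 rows 3 lin cm [0.59, -0.08, -0.99] ang [-0.0001, 0.0001, -0.0]
```

>>> send_rows([
  {"linear":[0.44,-0.06,-0.74],"angular":[0,0,0]},
  {"linear":[0.44,-0.06,-0.74],"angular":[0,0,0]},
  {"linear":[0.44,-0.06,-0.74],"angular":[0,0,0]},
  {"linear":[0.44,-0.06,-0.74],"angular":[0,0,0]},
  {"linear":[0,0,0],"angular":[0,0,0]},
  {"linear":[0,0,0],"angular":[0,0,0]},
  {"linear":[0,0,0],"angular":[0,0,0]},
  {"linear":[0,0,0],"angular":[0,0,0]},
])

```text
time: 6.8
eef_pos: [0.6384, 0.073, 0.2487]
ee_rot: [2.71, 0.366, 2.139]
ft_force: [0.2, -0.1, 0.3]
width: 0.527
grip_force: 0.0
```

```bash
python3 go.py; python3 -c "
from h import *
p=grab('scene');save(p,'pics/sc2.png',(230,140,370,260),5)"
```

```text
t 6.8 near 1 a 132.5 tilt 0.0 TCP-nut mm (cover) [-0.2 -0.1 -8.2] w 45.0 grip 0.0 F [ 0.3  -0.1   0.16] T [-0.012  0.223  0.033] q [-0.05  0.39  1.8  -0.06  0.4  -0.65]
```

View pics/sc2.png

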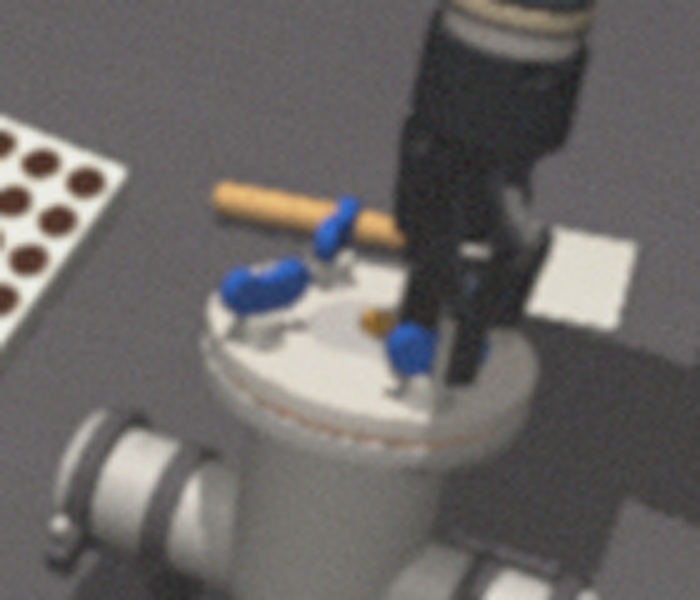

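>>> send_rows([
  {"linear":[0,0,0],"angular":[0,0,0]},
  {"linear":[0,0,0],"angular":[0,0,0]},
  {"linear":[0,0,0],"angular":[0,0,0]},
  {"linear":[0,0,0],"angular":[0,0,0]},
  {"linear":[0,0,0],"angular":[0,0,0]},
  {"linear":[0,0,0],"angular":[0,0,0]},
  {"linear":[0,0,0],"angular":[0,0,0]},
  {"linear":[0,0,0],"angular":[0,0,0]},
], gripper=0, force=35)

```text
time: 7.65
eef_pos: [0.6368, 0.072, 0.2478]
ee_rot: [2.714, 0.365, 2.141]
ft_force: [-4.3, -3.0, 2.9]
width: 0.111
grip_force: 38.8
```

```bash
python3 go.py
```

```text
t 7.65 near 1 a 132.5 tilt 0.2 TCP-nut mm (cover) [-1.9 -1.2 -8.2] w 9.4 grip 38.8 F [-1.8  -3.36  4.59] T [-0.701  0.633  0.094] q [-0.05  0.39  1.8  -0.06  0.4  -0.65]
```

>>> send_rows([
  {"linear":[-0.14,-0.13,-0.08],"angular":[0.0518,-0.0048,-0.0832]},
  {"linear":[0,0,0],"angular":[0.0518,-0.0048,-0.0832]},
  {"linear":[0,0,0],"angular":[0.0518,-0.0048,-0.0832]},
  {"linear":[0,0,0],"angular":[0.0518,-0.0048,-0.0832]},
  {"linear":[0,0,0],"angular":[0.0518,-0.0048,-0.0832]},
  {"linear":[0,0,0],"angular":[0.0518,-0.0048,-0.0832]},
  {"linear":[0,0,0],"angular":[0.0518,-0.0048,-0.0832]},
  {"linear":[0,0,0],"angular":[0.0518,-0.0048,-0.0832]},
])

```text
time: 8.45
eef_pos: [0.6353, 0.0714, 0.2469]
ee_rot: [2.587, -0.025, 1.439]
ft_force: [-4.1, -1.2, 1.8]
width: 0.102
grip_force: 38.8
```

```bash
python3 go.py
```

```text
t 8.45 near 1 a 87.3 tilt 0.2 TCP-nut mm (cover) [-3.6 -2.  -8.2] w 8.7 grip 38.8 F [-2.39 -1.57  3.67] T [-0.358  0.624  0.107] q [-0.05  0.39  1.8  -0.05  0.4   0.13]
```

>>> send_rows([
  {"linear":[0,0,0],"angular":[0,0,0]},
  {"linear":[0,0,0],"angular":[0,0,0]},
  {"linear":[0,0,0],"angular":[0,0,0]},
  {"linear":[-0.69,0.06,1.1],"angular":[0,0,0]},
  {"linear":[-0.69,0.06,1.1],"angular":[0,0,0]},
  {"linear":[-0.69,0.06,1.1],"angular":[0,0,0]},
  {"linear":[-0.69,0.06,1.1],"angular":[0,0,0]},
  {"linear":[-0.69,0.06,1.1],"angular":[0,0,0]},
], gripper=4.5)

```text
time: 9.25
eef_pos: [0.6018, 0.0748, 0.3041]
ee_rot: [2.583, -0.024, 1.443]
ft_force: [0.3, -0.6, -1.0]
width: 0.526
grip_force: 0.0
```

```bash
echo '[-0.6,2.5,0]'>off.json; python3 go.py '[3,186,50,12]' '[3,186,-8,5,[3,186,50]]'
```

```text
t 9.25 near 1 a 87.5 tilt 0.1 TCP-nut mm (cover) [ 1.7 -2.2 58.1] w 44.9 grip 0.0 F [-0.23 -0.58 -0.99] T [ 0.005  0.249 -0.007] q [-0.05  0.26  1.81 -0.04  0.52  0.12]
3 186 50 rows 12 lin cm [-0.69, -0.69, -0.47] ang [-0.0757, 0.007, 0.1214]
3 186 -8 rows 5 lin cm [0.61, -0.06, -0.98] ang [0.0, 0.0, 0.0]
```

>>> send_rows([
  {"linear":[-0.69,-0.69,-0.47],"angular":[-0.0757,0.007,0.1214]},
  {"linear":[-0.69,-0.69,-0.47],"angular":[-0.0757,0.007,0.1214]},
  {"linear":[-0.69,-0.69,-0.47],"angular":[-0.0757,0.007,0.1214]},
  {"linear":[-0.69,-0.69,-0.47],"angular":[-0.0757,0.007,0.1214]},
  {"linear":[-0.69,-0.69,-0.47],"angular":[-0.0757,0.007,0.1214]},
  {"linear":[-0.69,-0.69,-0.47],"angular":[-0.0757,0.007,0.1214]},
  {"linear":[-0.69,-0.69,-0.47],"angular":[-0.0757,0.007,0.1214]},
  {"linear":[-0.69,-0.69,-0.47],"angular":[-0.0757,0.007,0.1214]},
])

```text
time: 10.05
eef_pos: [0.5468, 0.0193, 0.2657]
ee_rot: [2.87, 0.495, 2.518]
ft_force: [-0.2, -0.2, 0.6]
width: 0.523
grip_force: 0.0
```

>>> send_rows([
  {"linear":[-0.69,-0.69,-0.47],"angular":[-0.0757,0.007,0.1214]},
  {"linear":[-0.69,-0.69,-0.47],"angular":[-0.0757,0.007,0.1214]},
  {"linear":[-0.69,-0.69,-0.47],"angular":[-0.0757,0.007,0.1214]},
  {"linear":[-0.69,-0.69,-0.47],"angular":[-0.0757,0.007,0.1214]},
  {"linear":[0,0,0],"angular":[0,0,0]},
  {"linear":[0,0,0],"angular":[0,0,0]},
  {"linear":[0,0,0],"angular":[0,0,0]},
  {"linear":[0,0,0],"angular":[0,0,0]},
])

```text
time: 10.85
eef_pos: [0.5203, -0.0078, 0.2467]
ee_rot: [-3.077, 0.556, -3.115]
ft_force: [-0.4, 0.2, -0.3]
width: 0.525
grip_force: 0.0
```

```bash
python3 go.py '[3,186,-8,5]'
```

```text
t 10.85 near 3 a -174.2 tilt 0.1 TCP-nut mm (cover) [ 1.   0.1 48.5] w 44.9 grip 0.0 F [-0.5   0.15 -0.08] T [0.032 0.216 0.021] q [-0.29  0.23  2.08  0.36  0.3  -2.19]
3 186 -8 rows 5 lin cm [0.58, -0.06, -0.97] ang [-0.0001, 0.0003, 0.0007]
```

>>> send_rows([
  {"linear":[0.58,-0.06,-0.97],"angular":[0,0,0]},
  {"linear":[0.58,-0.06,-0.97],"angular":[0,0,0]},
  {"linear":[0.58,-0.06,-0.97],"angular":[0,0,0]},
  {"linear":[0.58,-0.06,-0.97],"angular":[0,0,0]},
  {"linear":[0.58,-0.06,-0.97],"angular":[0,0,0]},
  {"linear":[0,0,0],"angular":[0,0,0]},
  {"linear":[0,0,0],"angular":[0,0,0]},
  {"linear":[0,0,0],"angular":[0,0,0]},
])

```text
time: 11.65
eef_pos: [0.5488, -0.0108, 0.1981]
ee_rot: [-3.077, 0.556, -3.114]
ft_force: [0.0, -0.4, 0.2]
width: 0.528
grip_force: 0.0
```

```bash
python3 go.py '[3,186,-8,1]'
```

```text
t 11.65 near 3 a -174.2 tilt 0.1 TCP-nut mm (cover) [-0.5 -0.3 -7.9] w 45.1 grip 0.0 F [ 0.13 -0.36  0.12] T [ 0.021  0.297 -0.018] q [-0.28  0.37  2.07  0.58  0.18 -2.4 ]
3 186 -8 rows 1 lin cm [0.05, 0.03, 0.02] ang [-0.0003, 0.0007, 0.003]
```

>>> send_rows([
  {"linear":[0,0,0],"angular":[0,0,0]},
  {"linear":[0,0,0],"angular":[0,0,0]},
  {"linear":[0,0,0],"angular":[0,0,0]},
  {"linear":[0,0,0],"angular":[0,0,0]},
  {"linear":[0,0,0],"angular":[0,0,0]},
  {"linear":[0,0,0],"angular":[0,0,0]},
  {"linear":[0,0,0],"angular":[0,0,0]},
  {"linear":[0,0,0],"angular":[0,0,0]},
], gripper=0)

```text
time: 12.45
eef_pos: [0.5488, -0.0115, 0.1983]
ee_rot: [-3.075, 0.557, -3.114]
ft_force: [-3.5, -3.3, 5.4]
width: 0.109
grip_force: 39.5
```

```bash
python3 go.py '[3,186,-8,1]'
```

```text
t 12.45 near 3 a -174.2 tilt 0.2 TCP-nut mm (cover) [-0.4 -1.  -7.8] w 9.3 grip 39.5 F [ 0.14 -3.6   6.27] T [-0.545  0.341  0.072] q [-0.28  0.37  2.08  0.58  0.17 -2.41]
3 186 -8 rows 1 lin cm [0.05, 0.1, 0.01] ang [0.0009, 0.0014, 0.0037]
```

>>> send_rows([
  {"linear":[0,-0.1,0],"angular":[0.0518,-0.0048,-0.0832]},
  {"linear":[0,0,0],"angular":[0.0518,-0.0048,-0.0832]},
  {"linear":[0,0,0],"angular":[0.0518,-0.0048,-0.0832]},
  {"linear":[0,0,0],"angular":[0.0518,-0.0048,-0.0832]},
  {"linear":[0,0,0],"angular":[0.0518,-0.0048,-0.0832]},
  {"linear":[0,0,0],"angular":[0.0518,-0.0048,-0.0832]},
  {"linear":[0,0,0],"angular":[0.0518,-0.0048,-0.0832]},
  {"linear":[0,0,0],"angular":[0.0518,-0.0048,-0.0832]},
])

```text
time: 13.25
eef_pos: [0.549, -0.011, 0.1984]
ee_rot: [2.764, 0.422, 2.282]
ft_force: [-3.0, 5.4, 6.5]
width: 0.104
grip_force: 39.4
```

```bash
python3 go.py
```

```text
t 13.25 near 3 a 140.7 tilt 0.1 TCP-nut mm (cover) [-0.1 -0.4 -7.8] w 8.9 grip 39.4 F [0.47 5.08 7.38] T [ 0.772 -0.065  0.098] q [-0.28  0.37  2.07  0.59  0.18 -1.62]
```

>>> send_rows([
  {"linear":[0,0,0],"angular":[0,0,0]},
  {"linear":[0,0,0],"angular":[0,0,0]},
  {"linear":[0,0,0],"angular":[0,0,0]},
  {"linear":[-0.69,0.06,1.1],"angular":[0,0,0]},
  {"linear":[-0.69,0.06,1.1],"angular":[0,0,0]},
  {"linear":[-0.69,0.06,1.1],"angular":[0,0,0]},
  {"linear":[-0.69,0.06,1.1],"angular":[0,0,0]},
  {"linear":[-0.69,0.06,1.1],"angular":[0,0,0]},
], gripper=4.5)

```text
time: 14.05
eef_pos: [0.5138, -0.0091, 0.2527]
ee_rot: [2.768, 0.423, 2.286]
ft_force: [0.3, -0.5, 0.4]
width: 0.531
grip_force: 0.0
```

```bash
python3 go.py '[2,171.5,50,8]' '[2,171.5,-8,5,[2,171.5,50]]'
```

```text
t 14.05 near 3 a 140.9 tilt 0.1 TCP-nut mm (cover) [-1.3 -1.8 57. ] w 45.3 grip 0.0 F [ 0.51 -0.46  0.17] T [-0.035  0.234  0.014] q [-0.3   0.21  2.09  0.35  0.32 -1.4 ]
2 171.5 50 rows 8 lin cm [0.17, 1.16, -0.07] ang [-0.0351, 0.0031, 0.0567]
2 171.5 -8 rows 5 lin cm [0.61, -0.06, -0.98] ang [0.0, 0.0, 0.0]
```

>>> send_rows([
  {"linear":[0.17,1.16,-0.07],"angular":[-0.0351,0.0031,0.0567]},
  {"linear":[0.17,1.16,-0.07],"angular":[-0.0351,0.0031,0.0567]},
  {"linear":[0.17,1.16,-0.07],"angular":[-0.0351,0.0031,0.0567]},
  {"linear":[0.17,1.16,-0.07],"angular":[-0.0351,0.0031,0.0567]},
  {"linear":[0.17,1.16,-0.07],"angular":[-0.0351,0.0031,0.0567]},
  {"linear":[0.17,1.16,-0.07],"angular":[-0.0351,0.0031,0.0567]},
  {"linear":[0.17,1.16,-0.07],"angular":[-0.0351,0.0031,0.0567]},
  {"linear":[0.17,1.16,-0.07],"angular":[-0.0351,0.0031,0.0567]},
])

```text
time: 14.85
eef_pos: [0.5277, 0.0841, 0.2467]
ee_rot: [3.051, 0.552, 2.878]
ft_force: [0.6, 0.2, -0.5]
width: 0.526
grip_force: 0.0
```

>>> send_rows([
  {"linear":[0.61,-0.06,-0.98],"angular":[0,0,0]},
  {"linear":[0.61,-0.06,-0.98],"angular":[0,0,0]},
  {"linear":[0,0,0],"angular":[0,0,0]},
  {"linear":[0,0,0],"angular":[0,0,0]},
  {"linear":[0,0,0],"angular":[0,0,0]},
  {"linear":[0,0,0],"angular":[0,0,0]},
  {"linear":[0,0,0],"angular":[0,0,0]},
  {"linear":[0,0,0],"angular":[0,0,0]},
])

```text
time: 15.65
eef_pos: [0.5401, 0.0825, 0.2278]
ee_rot: [3.048, 0.553, 2.874]
ft_force: [0.4, 0.2, 0.6]
width: 0.529
grip_force: 0.0
```

```bash
python3 go.py '[2,171.5,-8,4]'
```

```text
t 15.65 near 2 a 171.5 tilt 0.1 TCP-nut mm (cover) [ 0.6 -0.2 26.4] w 45.2 grip 0.0 F [0.62 0.25 0.32] T [-0.008  0.243 -0.016] q [-0.04  0.31  2.03 -0.12  0.24 -1.26]
2 171.5 -8 rows 4 lin cm [0.44, -0.04, -0.74] ang [-0.0001, 0.0003, 0.0001]
```

>>> send_rows([
  {"linear":[0.44,-0.05,-0.74],"angular":[0,0,0]},
  {"linear":[0.44,-0.05,-0.74],"angular":[0,0,0]},
  {"linear":[0.44,-0.05,-0.74],"angular":[0,0,0]},
  {"linear":[0.44,-0.05,-0.74],"angular":[0,0,0]},
  {"linear":[0,0,0],"angular":[0,0,0]},
  {"linear":[0,0,0],"angular":[0,0,0]},
  {"linear":[0,0,0],"angular":[0,0,0]},
  {"linear":[0,0,0],"angular":[0,0,0]},
])

```text
time: 16.45
eef_pos: [0.5577, 0.0806, 0.1982]
ee_rot: [3.048, 0.553, 2.874]
ft_force: [0.8, -0.5, 0.5]
width: 0.525
grip_force: 0.0
```

>>> send_rows([
  {"linear":[0,0,0],"angular":[0,0,0]},
  {"linear":[0,0,0],"angular":[0,0,0]},
  {"linear":[0,0,0],"angular":[0,0,0]},
  {"linear":[0,0,0],"angular":[0,0,0]},
  {"linear":[0,0,0],"angular":[0,0,0]},
  {"linear":[0,0,0],"angular":[0,0,0]},
  {"linear":[0,0,0],"angular":[0,0,0]},
  {"linear":[0,0,0],"angular":[0,0,0]},
], gripper=0)

```text
time: 17.25
eef_pos: [0.5575, 0.0802, 0.1982]
ee_rot: [3.049, 0.552, 2.874]
ft_force: [-3.3, -4.7, 4.0]
width: 0.108
grip_force: 38.8
```

```bash
python3 go.py '[2,171.5,-8,1]'
```

```text
t 17.25 near 2 a 171.5 tilt 0.0 TCP-nut mm (cover) [-0.2 -0.9 -8. ] w 9.2 grip 38.8 F [-0.28 -5.02  4.92] T [-0.798  0.203  0.129] q [-0.04  0.39  2.03 -0.16  0.17 -1.22]
2 171.5 -8 rows 1 lin cm [0.03, 0.08, 0.01] ang [-0.0002, 0.0007, 0.0006]
```

>>> send_rows([
  {"linear":[0,-0.1,0],"angular":[0.0518,-0.0048,-0.0832]},
  {"linear":[0,0,0],"angular":[0.0518,-0.0048,-0.0832]},
  {"linear":[0,0,0],"angular":[0.0518,-0.0048,-0.0832]},
  {"linear":[0,0,0],"angular":[0.0518,-0.0048,-0.0832]},
  {"linear":[0,0,0],"angular":[0.0518,-0.0048,-0.0832]},
  {"linear":[0,0,0],"angular":[0.0518,-0.0048,-0.0832]},
  {"linear":[0,0,0],"angular":[0.0518,-0.0048,-0.0832]},
  {"linear":[0,0,0],"angular":[0.0518,-0.0048,-0.0832]},
])

```text
time: 18.05
eef_pos: [0.5576, 0.0801, 0.1983]
ee_rot: [2.673, 0.32, 2.035]
ft_force: [-3.3, -0.2, 4.5]
width: 0.113
grip_force: 38.8
```

```bash
python3 go.py
```

```text
t 18.05 near 2 a 126.3 tilt 0.1 TCP-nut mm (cover) [-0. -1. -8.] w 9.6 grip 38.8 F [-0.33 -0.45  5.55] T [0.141 0.25  0.045] q [-0.04  0.39  2.03 -0.16  0.17 -0.43]
```

>>> send_rows([
  {"linear":[0,0,0],"angular":[0,0,0]},
  {"linear":[0,0,0],"angular":[0,0,0]},
  {"linear":[0,0,0],"angular":[0,0,0]},
  {"linear":[-0.69,0.06,1.1],"angular":[0,0,0]},
  {"linear":[-0.69,0.06,1.1],"angular":[0,0,0]},
  {"linear":[-0.69,0.06,1.1],"angular":[0,0,0]},
  {"linear":[-0.69,0.06,1.1],"angular":[0,0,0]},
  {"linear":[-0.69,0.06,1.1],"angular":[0,0,0]},
], gripper=4.5)

```text
time: 18.85
eef_pos: [0.5223, 0.0827, 0.2544]
ee_rot: [2.674, 0.321, 2.039]
ft_force: [-0.2, 1.1, -0.1]
width: 0.524
grip_force: 0.0
```

```bash
echo '[-0.8,1.5,0]'>off.json; python3 go.py '[4,153,50,8]' '[4,153,25,2,[4,153,50]]'
```

```text
t 18.85 near 2 a 126.5 tilt 0.1 TCP-nut mm (cover) [-0.2 -0.6 58.3] w 44.8 grip 0.0 F [-0.31  1.08  0.1 ] T [0.054 0.236 0.013] q [-0.04  0.23  2.04 -0.09  0.31 -0.5 ]
4 153 50 rows 8 lin cm [0.92, -1.23, 0.52] ang [-0.0306, 0.003, 0.049]
4 153 25 rows 2 lin cm [0.66, -0.06, -1.06] ang [0.0, 0.0, 0.0]
```

>>> send_rows([
  {"linear":[0.92,-1.23,0.52],"angular":[-0.0306,0.003,0.049]},
  {"linear":[0.92,-1.23,0.52],"angular":[-0.0306,0.003,0.049]},
  {"linear":[0.92,-1.23,0.52],"angular":[-0.0306,0.003,0.049]},
  {"linear":[0.92,-1.23,0.52],"angular":[-0.0306,0.003,0.049]},
  {"linear":[0.92,-1.23,0.52],"angular":[-0.0306,0.003,0.049]},
  {"linear":[0.92,-1.23,0.52],"angular":[-0.0306,0.003,0.049]},
  {"linear":[0.92,-1.23,0.52],"angular":[-0.0306,0.003,0.049]},
  {"linear":[0.92,-1.23,0.52],"angular":[-0.0306,0.003,0.049]},
])

```text
time: 19.65
eef_pos: [0.5964, -0.0159, 0.2959]
ee_rot: [2.867, 0.493, 2.512]
ft_force: [0.6, 0.6, -1.0]
width: 0.528
grip_force: 0.0
```

>>> send_rows([
  {"linear":[0.66,-0.06,-1.06],"angular":[0,0,0]},
  {"linear":[0.66,-0.06,-1.06],"angular":[0,0,0]},
  {"linear":[0,0,0],"angular":[0,0,0]},
  {"linear":[0,0,0],"angular":[0,0,0]},
  {"linear":[0,0,0],"angular":[0,0,0]},
  {"linear":[0,0,0],"angular":[0,0,0]},
  {"linear":[0,0,0],"angular":[0,0,0]},
  {"linear":[0,0,0],"angular":[0,0,0]},
])

```text
time: 20.45
eef_pos: [0.61, -0.0169, 0.2736]
ee_rot: [2.866, 0.492, 2.508]
ft_force: [0.2, -0.1, -0.4]
width: 0.525
grip_force: 0.0
```

```bash
python3 go.py '[4,153,-8,4]'
```

```text
t 20.45 near 4 a 153.0 tilt 0.0 TCP-nut mm (cover) [-0.2  0.3 23.5] w 44.8 grip 0.0 F [-0.02 -0.05 -0.43] T [-0.001  0.258 -0.023] q [-0.25  0.3   1.85  0.2   0.44 -1.41]
4 153 -8 rows 4 lin cm [0.42, -0.05, -0.66] ang [0.0002, -0.0, 0.0001]
```

>>> send_rows([
  {"linear":[0.42,-0.05,-0.66],"angular":[0,0,0]},
  {"linear":[0.42,-0.05,-0.66],"angular":[0,0,0]},
  {"linear":[0.42,-0.05,-0.66],"angular":[0,0,0]},
  {"linear":[0.42,-0.05,-0.66],"angular":[0,0,0]},
  {"linear":[0,0,0],"angular":[0,0,0]},
  {"linear":[0,0,0],"angular":[0,0,0]},
  {"linear":[0,0,0],"angular":[0,0,0]},
  {"linear":[0,0,0],"angular":[0,0,0]},
])

```text
time: 21.25
eef_pos: [0.6268, -0.019, 0.2472]
ee_rot: [2.866, 0.492, 2.508]
ft_force: [0.1, 0.2, 0.7]
width: 0.529
grip_force: 0.0
```

>>> send_rows([
  {"linear":[0,0,0],"angular":[0,0,0]},
  {"linear":[0,0,0],"angular":[0,0,0]},
  {"linear":[0,0,0],"angular":[0,0,0]},
  {"linear":[0,0,0],"angular":[0,0,0]},
  {"linear":[0,0,0],"angular":[0,0,0]},
  {"linear":[0,0,0],"angular":[0,0,0]},
  {"linear":[0,0,0],"angular":[0,0,0]},
  {"linear":[0,0,0],"angular":[0,0,0]},
], gripper=0)

```text
time: 22.05
eef_pos: [0.6272, -0.0183, 0.2476]
ee_rot: [2.865, 0.493, 2.508]
ft_force: [0.4, 5.6, 3.4]
width: 0.108
grip_force: 38.9
```

```bash
python3 go.py
```

```text
t 22.05 near 4 a 153.0 tilt 0.1 TCP-nut mm (cover) [ 0.7  0.4 -7.7] w 9.2 grip 38.9 F [1.71 5.57 2.95] T [0.988 0.012 0.068] q [-0.25  0.36  1.84  0.22  0.39 -1.43]
```

>>> send_rows([
  {"linear":[0,0,0],"angular":[0.0518,-0.0048,-0.0832]},
  {"linear":[0,0,0],"angular":[0.0518,-0.0048,-0.0832]},
  {"linear":[0,0,0],"angular":[0.0518,-0.0048,-0.0832]},
  {"linear":[0,0,0],"angular":[0.0518,-0.0048,-0.0832]},
  {"linear":[0,0,0],"angular":[0.0518,-0.0048,-0.0832]},
  {"linear":[0,0,0],"angular":[0.0518,-0.0048,-0.0832]},
  {"linear":[0,0,0],"angular":[0.0518,-0.0048,-0.0832]},
  {"linear":[0,0,0],"angular":[0.0518,-0.0048,-0.0832]},
])

```text
time: 22.85
eef_pos: [0.6272, -0.0181, 0.2476]
ee_rot: [2.604, 0.162, 1.745]
ft_force: [0.3, 6.8, 3.0]
width: 0.105
grip_force: 38.8
```

```bash
python3 go.py
```

```text
t 22.85 near 4 a 107.8 tilt 0.1 TCP-nut mm (cover) [ 0.6  0.7 -7.7] w 9.0 grip 38.8 F [1.28 6.75 2.74] T [ 1.144 -0.006  0.065] q [-0.25  0.36  1.84  0.22  0.39 -0.64]
```

>>> send_rows([
  {"linear":[0,0,0],"angular":[0,0,0]},
  {"linear":[0,0,0],"angular":[0,0,0]},
  {"linear":[0,0,0],"angular":[0,0,0]},
  {"linear":[-0.69,0.06,1.1],"angular":[0,0,0]},
  {"linear":[-0.69,0.06,1.1],"angular":[0,0,0]},
  {"linear":[-0.69,0.06,1.1],"angular":[0,0,0]},
  {"linear":[-0.69,0.06,1.1],"angular":[0,0,0]},
  {"linear":[-0.69,0.06,1.1],"angular":[0,0,0]},
], gripper=4.5)

```text
time: 23.65
eef_pos: [0.5916, -0.016, 0.3034]
ee_rot: [2.605, 0.165, 1.748]
ft_force: [1.1, 0.2, 0.1]
width: 0.525
grip_force: 0.0
```

```bash
python3 go.py '[1,87.3,50,8]' '[1,87.3,25,2,[1,87.3,50]]'; python3 -c "
from fit import *
fins(grab('top'),np.load('x.npy')); fins(grab('scene'),np.load('x.npy'))"
```

```text
t 23.65 near 4 a 108.0 tilt 0.0 TCP-nut mm (cover) [ 0.  -0.5 58.5] w 44.8 grip 0.0 F [ 0.96  0.26 -0.54] T [ 0.043  0.213 -0.015] q [-0.26  0.23  1.85  0.18  0.51 -0.62]
1 87.3 50 rows 8 lin cm [0.16, 1.15, -0.09] ang [0.0239, -0.0022, -0.0383]
1 87.3 25 rows 2 lin cm [0.66, -0.06, -1.06] ang [0.0, 0.0, 0.0]
1 ang 87.1 mid(mm) [ 2.4  2.4 11.7] 73 len 45.6
2 ang 127.1 mid(mm) [ 2.9  1.5 11.7] 70 len 47.4
4 ang 109.0 mid(mm) [  8.8 -12.6  12.2] 28 len 16.7
1 ang 86.2 mid(mm) [3.4 3.9 9.6] 133 len 48.7
2 ang 123.8 mid(mm) [4.2 3.7 9.5] 118 len 46.6
3 ang 141.9 mid(mm) [6.3 4.1 8.5] 93 len 47.4
4 ang 106.5 mid(mm) [4.4 4.2 8.9] 135 len 48.0
```

>>> send_rows([
  {"linear":[0.16,1.15,-0.09],"angular":[0.0239,-0.0022,-0.0383]},
  {"linear":[0.16,1.15,-0.09],"angular":[0.0239,-0.0022,-0.0383]},
  {"linear":[0.16,1.15,-0.09],"angular":[0.0239,-0.0022,-0.0383]},
  {"linear":[0.16,1.15,-0.09],"angular":[0.0239,-0.0022,-0.0383]},
  {"linear":[0.16,1.15,-0.09],"angular":[0.0239,-0.0022,-0.0383]},
  {"linear":[0.16,1.15,-0.09],"angular":[0.0239,-0.0022,-0.0383]},
  {"linear":[0.16,1.15,-0.09],"angular":[0.0239,-0.0022,-0.0383]},
  {"linear":[0.16,1.15,-0.09],"angular":[0.0239,-0.0022,-0.0383]},
])

```text
time: 24.55
eef_pos: [0.6051, 0.0765, 0.2944]
ee_rot: [2.585, -0.026, 1.437]
ft_force: [1.4, -0.3, 0.1]
width: 0.525
grip_force: 0.0
```

>>> send_rows([
  {"linear":[0,0,0],"angular":[0,0,0]},
  {"linear":[0.61,-0.06,-0.98],"angular":[0,0,0]},
  {"linear":[0.61,-0.06,-0.98],"angular":[0,0,0]},
  {"linear":[0.61,-0.06,-0.98],"angular":[0,0,0]},
  {"linear":[0.61,-0.06,-0.98],"angular":[0,0,0]},
  {"linear":[0.61,-0.06,-0.98],"angular":[0,0,0]},
  {"linear":[0,0,0],"angular":[0,0,0]},
  {"linear":[0,0,0],"angular":[0,0,0]},
])

```text
time: 25.35
eef_pos: [0.6356, 0.0728, 0.245]
ee_rot: [2.585, -0.025, 1.439]
ft_force: [-0.5, 1.1, -0.1]
width: 0.529
grip_force: 0.0
```

```bash
python3 go.py '[1,87.3,-8,1]'
```

```text
t 25.35 near 1 a 87.3 tilt 0.1 TCP-nut mm (cover) [-0.7  0.  -9.9] w 45.2 grip 0.0 F [-0.6   1.08  0.23] T [ 0.01   0.288 -0.009] q [-0.05  0.39  1.81 -0.06  0.39  0.14]
1 87.3 -8 rows 1 lin cm [-0.04, 0.0, 0.2] ang [-0.0005, -0.0016, -0.0003]
```

>>> send_rows([
  {"linear":[0,0,0],"angular":[0,0,0]},
  {"linear":[0,0,0],"angular":[0,0,0]},
  {"linear":[0,0,0],"angular":[0,0,0]},
  {"linear":[0,0,0],"angular":[0,0,0]},
  {"linear":[0,0,0],"angular":[0,0,0]},
  {"linear":[0,0,0],"angular":[0,0,0]},
  {"linear":[0,0,0],"angular":[0,0,0]},
  {"linear":[0,0,0],"angular":[0,0,0]},
], gripper=0)

```text
time: 26.15
eef_pos: [0.6357, 0.0731, 0.2464]
ee_rot: [2.583, -0.026, 1.439]
ft_force: [-3.2, -0.8, 4.9]
width: 0.108
grip_force: 39.2
```

```bash
python3 go.py '[1,87.3,-8,1]'
```

```text
t 26.15 near 1 a 87.3 tilt 0.1 TCP-nut mm (cover) [ 0.1  0.2 -8.7] w 9.2 grip 39.2 F [-0.08 -1.06  5.83] T [-0.035  0.242 -0.026] q [-0.05  0.39  1.8  -0.06  0.39  0.14]
1 87.3 -8 rows 1 lin cm [-0.05, -0.02, 0.06] ang [-0.0005, 0.0006, -0.0005]
```

>>> send_rows([
  {"linear":[0,0,0],"angular":[0.0528,-0.0049,-0.0848]},
  {"linear":[0,0,0],"angular":[0.0528,-0.0049,-0.0848]},
  {"linear":[0,0,0],"angular":[0.0528,-0.0049,-0.0848]},
  {"linear":[0,0,0],"angular":[0.0528,-0.0049,-0.0848]},
  {"linear":[0,0,0],"angular":[0.0158,-0.0015,-0.0254]},
  {"linear":[0,0,0],"angular":[0.0158,-0.0015,-0.0254]},
  {"linear":[0,0,0],"angular":[0.0158,-0.0015,-0.0254]},
  {"linear":[0,0,0],"angular":[0.0158,-0.0015,-0.0254]},
])

```text
time: 26.95
eef_pos: [0.6355, 0.0732, 0.2463]
ee_rot: [2.656, -0.29, 0.984]
ft_force: [-3.8, -0.0, 5.7]
width: 0.103
grip_force: 39.3
```

```bash
python3 go.py
```

```text
t 26.95 near 1 a 57.5 tilt 0.1 TCP-nut mm (cover) [-0.1  0.3 -8.7] w 8.8 grip 39.3 F [-0.18 -0.36  6.82] T [0.046 0.286 0.094] q [-0.05  0.39  1.81 -0.06  0.39  0.66]
```

>>> send_rows([
  {"linear":[0,0,0],"angular":[0.0106,-0.001,-0.017]},
  {"linear":[0,0,0],"angular":[0.0106,-0.001,-0.017]},
  {"linear":[0,0,0],"angular":[0.0106,-0.001,-0.017]},
  {"linear":[0,0,0],"angular":[0.0106,-0.001,-0.017]},
  {"linear":[0,0,0],"angular":[0.0106,-0.001,-0.017]},
  {"linear":[0,0,0],"angular":[0.0106,-0.001,-0.017]},
  {"linear":[0,0,0],"angular":[0.0106,-0.001,-0.017]},
  {"linear":[0,0,0],"angular":[0.0106,-0.001,-0.017]},
])

```text
time: 27.75
eef_pos: [0.6355, 0.0732, 0.2463]
ee_rot: [2.705, -0.361, 0.833]
ft_force: [-3.8, 0.1, 5.5]
width: 0.109
grip_force: 39.3
```

```bash
python3 go.py
```

```text
t 27.75 near 1 a 48.3 tilt 0.1 TCP-nut mm (cover) [-0.2  0.3 -8.7] w 9.3 grip 39.3 F [-0.28 -0.2   6.66] T [0.085 0.309 0.177] q [-0.05  0.39  1.81 -0.06  0.39  0.82]
```

>>> send_rows([
  {"linear":[0,0,0],"angular":[0.0074,-0.0007,-0.0119]},
  {"linear":[0,0,0],"angular":[0.0074,-0.0007,-0.0119]},
  {"linear":[0,0,0],"angular":[0.0074,-0.0007,-0.0119]},
  {"linear":[0,0,0],"angular":[0.0074,-0.0007,-0.0119]},
  {"linear":[0,0,0],"angular":[0.0074,-0.0007,-0.0119]},
  {"linear":[0,0,0],"angular":[0.0074,-0.0007,-0.0119]},
  {"linear":[0,0,0],"angular":[0.0074,-0.0007,-0.0119]},
  {"linear":[0,0,0],"angular":[0.0074,-0.0007,-0.0119]},
])

```text
time: 28.55
eef_pos: [0.6354, 0.0732, 0.2462]
ee_rot: [2.745, -0.406, 0.723]
ft_force: [-4.7, 1.3, 6.4]
width: 0.103
grip_force: 39.4
```

```bash
python3 go.py; python3 go.py
```

```text
t 28.55 near 1 a 42.0 tilt 0.1 TCP-nut mm (cover) [-0.2  0.4 -8.8] w 8.8 grip 39.4 F [-0.64  0.82  7.96] T [0.139 0.387 0.308] q [-0.05  0.39  1.81 -0.06  0.39  0.93]
t 28.55 near 1 a 42.0 tilt 0.1 TCP-nut mm (cover) [-0.2  0.4 -8.8] w 8.8 grip 39.4 F [-0.64  0.82  7.96] T [0.139 0.387 0.308] q [-0.05  0.39  1.81 -0.06  0.39  0.93]
```

>>> send_rows([
  {"linear":[0,0,0],"angular":[0,0,0]},
  {"linear":[0,0,0],"angular":[0,0,0]},
  {"linear":[0,0,0],"angular":[0,0,0]},
  {"linear":[-0.69,0.06,1.1],"angular":[0,0,0]},
  {"linear":[-0.69,0.06,1.1],"angular":[0,0,0]},
  {"linear":[-0.69,0.06,1.1],"angular":[0,0,0]},
  {"linear":[-0.69,0.06,1.1],"angular":[0,0,0]},
  {"linear":[-0.69,0.06,1.1],"angular":[0,0,0]},
], gripper=4.5)

```text
time: 29.35
eef_pos: [0.6004, 0.0761, 0.3022]
ee_rot: [2.746, -0.407, 0.722]
ft_force: [-0.4, 1.4, 0.5]
width: 0.524
grip_force: 0.0
```

```bash
python3 go.py '[3,140.8,50,12]'
```

```text
t 29.35 near 1 a 41.9 tilt 0.1 TCP-nut mm (cover) [-0.3  0.  57.4] w 44.8 grip 0.0 F [-0.18  1.4   0.65] T [0.01  0.252 0.023] q [-0.05  0.26  1.82 -0.05  0.51  0.92]
3 140.8 50 rows 12 lin cm [-0.68, -0.71, -0.46] ang [-0.0761, 0.0071, 0.1219]
```

>>> send_rows([
  {"linear":[-0.68,-0.71,-0.46],"angular":[-0.0761,0.0071,0.1219]},
  {"linear":[-0.68,-0.71,-0.46],"angular":[-0.0761,0.0071,0.1219]},
  {"linear":[-0.68,-0.71,-0.46],"angular":[-0.0761,0.0071,0.1219]},
  {"linear":[-0.68,-0.71,-0.46],"angular":[-0.0761,0.0071,0.1219]},
  {"linear":[-0.68,-0.71,-0.46],"angular":[-0.0761,0.0071,0.1219]},
  {"linear":[-0.68,-0.71,-0.46],"angular":[-0.0761,0.0071,0.1219]},
  {"linear":[-0.68,-0.71,-0.46],"angular":[-0.0761,0.0071,0.1219]},
  {"linear":[-0.68,-0.71,-0.46],"angular":[-0.0761,0.0071,0.1219]},
])

```text
time: 30.15
eef_pos: [0.5463, 0.0191, 0.2647]
ee_rot: [2.605, 0.167, 1.75]
ft_force: [-0.0, 0.4, 0.5]
width: 0.528
grip_force: 0.0
```

>>> send_rows([
  {"linear":[-0.68,-0.71,-0.46],"angular":[-0.0761,0.0071,0.1219]},
  {"linear":[-0.68,-0.71,-0.46],"angular":[-0.0761,0.0071,0.1219]},
  {"linear":[-0.68,-0.71,-0.46],"angular":[-0.0761,0.0071,0.1219]},
  {"linear":[-0.68,-0.71,-0.46],"angular":[-0.0761,0.0071,0.1219]},
  {"linear":[0,0,0],"angular":[0,0,0]},
  {"linear":[0,0,0],"angular":[0,0,0]},
  {"linear":[0,0,0],"angular":[0,0,0]},
  {"linear":[0,0,0],"angular":[0,0,0]},
])

```text
time: 30.95
eef_pos: [0.5202, -0.0088, 0.2461]
ee_rot: [2.764, 0.423, 2.278]
ft_force: [0.1, 0.6, -0.8]
width: 0.525
grip_force: 0.0
```

```bash
python3 go.py '[3,140.8,-8,5]'
```

```text
t 30.95 near 3 a 140.6 tilt 0.1 TCP-nut mm (cover) [ 0.8  0.1 48. ] w 44.8 grip 0.0 F [-0.38  0.6  -0.77] T [0.007 0.258 0.025] q [-0.29  0.23  2.08  0.37  0.3  -1.41]
3 140.8 -8 rows 5 lin cm [0.58, -0.06, -0.96] ang [-0.0002, 0.0003, 0.0009]
```

>>> send_rows([
  {"linear":[0.58,-0.06,-0.96],"angular":[0,0,0]},
  {"linear":[0.58,-0.06,-0.96],"angular":[0,0,0]},
  {"linear":[0.58,-0.06,-0.96],"angular":[0,0,0]},
  {"linear":[0.58,-0.06,-0.96],"angular":[0,0,0]},
  {"linear":[0.58,-0.06,-0.96],"angular":[0,0,0]},
  {"linear":[0,0,0],"angular":[0,0,0]},
  {"linear":[0,0,0],"angular":[0,0,0]},
  {"linear":[0,0,0],"angular":[0,0,0]},
])

```text
time: 31.75
eef_pos: [0.5487, -0.0118, 0.1981]
ee_rot: [2.764, 0.423, 2.279]
ft_force: [0.4, 0.2, -0.5]
width: 0.522
grip_force: 0.0
```

>>> send_rows([
  {"linear":[0,0,0],"angular":[0,0,0]},
  {"linear":[0,0,0],"angular":[0,0,0]},
  {"linear":[0,0,0],"angular":[0,0,0]},
  {"linear":[0,0,0],"angular":[0,0,0]},
  {"linear":[0,0,0],"angular":[0,0,0]},
  {"linear":[0,0,0],"angular":[0,0,0]},
  {"linear":[0,0,0],"angular":[0,0,0]},
  {"linear":[0,0,0],"angular":[0,0,0]},
], gripper=0)

```text
time: 32.55
eef_pos: [0.5491, -0.0115, 0.1985]
ee_rot: [2.763, 0.424, 2.279]
ft_force: [0.1, 5.6, 5.5]
width: 0.104
grip_force: 38.7
```

```bash
python3 go.py
```

```text
t 32.55 near 3 a 140.6 tilt 0.1 TCP-nut mm (cover) [ 0.2  0.1 -7.8] w 8.9 grip 38.7 F [2.51 5.63 4.86] T [ 0.901 -0.185 -0.081] q [-0.28  0.37  2.07  0.59  0.18 -1.62]
```

>>> send_rows([
  {"linear":[0,0,0],"angular":[0.0528,-0.0049,-0.0848]},
  {"linear":[0,0,0],"angular":[0.0528,-0.0049,-0.0848]},
  {"linear":[0,0,0],"angular":[0.0528,-0.0049,-0.0848]},
  {"linear":[0,0,0],"angular":[0.0528,-0.0049,-0.0848]},
  {"linear":[0,0,0],"angular":[0.0158,-0.0015,-0.0254]},
  {"linear":[0,0,0],"angular":[0.0158,-0.0015,-0.0254]},
  {"linear":[0,0,0],"angular":[0.0158,-0.0015,-0.0254]},
  {"linear":[0,0,0],"angular":[0.0158,-0.0015,-0.0254]},
])

```text
time: 33.35
eef_pos: [0.5493, -0.0112, 0.1986]
ee_rot: [2.612, 0.19, 1.79]
ft_force: [0.2, 5.5, 6.7]
width: 0.102
grip_force: 38.7
```

```bash
python3 go.py
```

```text
t 33.35 near 3 a 110.8 tilt 0.1 TCP-nut mm (cover) [ 0.4  0.3 -7.8] w 8.7 grip 38.7 F [3.29 5.51 5.87] T [ 1.111 -0.294  0.168] q [-0.28  0.37  2.07  0.59  0.18 -1.1 ]
```

>>> send_rows([
  {"linear":[0,0,0],"angular":[0.0074,-0.0007,-0.0119]},
  {"linear":[0,0,0],"angular":[0.0074,-0.0007,-0.0119]},
  {"linear":[0,0,0],"angular":[0.0074,-0.0007,-0.0119]},
  {"linear":[0,0,0],"angular":[0.0074,-0.0007,-0.0119]},
  {"linear":[0,0,0],"angular":[0.0074,-0.0007,-0.0119]},
  {"linear":[0,0,0],"angular":[0.0074,-0.0007,-0.0119]},
  {"linear":[0,0,0],"angular":[0.0074,-0.0007,-0.0119]},
  {"linear":[0,0,0],"angular":[0.0074,-0.0007,-0.0119]},
])

```text
time: 34.15
eef_pos: [0.5494, -0.0112, 0.1986]
ee_rot: [2.596, 0.133, 1.694]
ft_force: [0.7, 6.9, 6.0]
width: 0.103
grip_force: 38.7
```

```bash
python3 go.py
```

```text
t 34.15 near 3 a 104.5 tilt 0.1 TCP-nut mm (cover) [ 0.5  0.4 -7.8] w 8.8 grip 38.7 F [3.27 6.94 5.05] T [ 1.215 -0.269  0.213] q [-0.28  0.37  2.07  0.59  0.18 -0.99]
```

>>> send_rows([
  {"linear":[0,0,0],"angular":[0.0074,-0.0007,-0.0119]},
  {"linear":[0,0,0],"angular":[0.0074,-0.0007,-0.0119]},
  {"linear":[0,0,0],"angular":[0.0074,-0.0007,-0.0119]},
  {"linear":[0,0,0],"angular":[0.0074,-0.0007,-0.0119]},
  {"linear":[0,0,0],"angular":[0.0074,-0.0007,-0.0119]},
  {"linear":[0,0,0],"angular":[0.0074,-0.0007,-0.0119]},
  {"linear":[0,0,0],"angular":[0.0074,-0.0007,-0.0119]},
  {"linear":[0,0,0],"angular":[0.0074,-0.0007,-0.0119]},
])

```text
time: 34.95
eef_pos: [0.5495, -0.0112, 0.1987]
ee_rot: [2.586, 0.075, 1.598]
ft_force: [1.4, 7.0, 6.7]
width: 0.107
grip_force: 38.8
```

```bash
python3 go.py
```

```text
t 34.95 near 3 a 98.1 tilt 0.1 TCP-nut mm (cover) [ 0.6  0.4 -7.8] w 9.1 grip 38.8 F [4.15 7.11 5.29] T [ 1.204 -0.353  0.277] q [-0.28  0.37  2.07  0.59  0.18 -0.88]
```

>>> send_rows([
  {"linear":[0,0,0],"angular":[0.0053,-0.0005,-0.0085]},
  {"linear":[0,0,0],"angular":[0.0053,-0.0005,-0.0085]},
  {"linear":[0,0,0],"angular":[0.0053,-0.0005,-0.0085]},
  {"linear":[0,0,0],"angular":[0.0053,-0.0005,-0.0085]},
  {"linear":[0,0,0],"angular":[0.0053,-0.0005,-0.0085]},
  {"linear":[0,0,0],"angular":[0.0053,-0.0005,-0.0085]},
  {"linear":[0,0,0],"angular":[0.0053,-0.0005,-0.0085]},
  {"linear":[0,0,0],"angular":[0.0053,-0.0005,-0.0085]},
])

```text
time: 35.75
eef_pos: [0.5495, -0.0111, 0.1987]
ee_rot: [2.582, 0.033, 1.531]
ft_force: [1.5, 6.6, 6.5]
width: 0.106
grip_force: 38.9
```

```bash
python3 go.py
```

```text
t 35.75 near 3 a 93.5 tilt 0.1 TCP-nut mm (cover) [ 0.6  0.5 -7.8] w 9.0 grip 38.9 F [4.19 6.68 5.1 ] T [ 1.247 -0.357  0.484] q [-0.28  0.37  2.07  0.59  0.18 -0.8 ]
```

```bash
python3 -c "
from h import *
grab('top')"; python3 go.py
```

```text
t 35.8 near 3 a 93.5 tilt 0.1 TCP-nut mm (cover) [ 0.6  0.5 -7.8] w 8.9 grip 38.8 F [4.17 6.74 4.55] T [ 1.279 -0.356  0.347] q [-0.28  0.37  2.07  0.59  0.18 -0.8 ]
```

>>> send_rows([
  {"linear":[0,0,0],"angular":[0,0,0]},
  {"linear":[0,0,0],"angular":[0,0,0]},
  {"linear":[0,0,0],"angular":[0,0,0]},
  {"linear":[-0.69,0.06,1.1],"angular":[0,0,0]},
  {"linear":[-0.69,0.06,1.1],"angular":[0,0,0]},
  {"linear":[-0.69,0.06,1.1],"angular":[0,0,0]},
  {"linear":[-0.69,0.06,1.1],"angular":[0,0,0]},
  {"linear":[-0.69,0.06,1.1],"angular":[0,0,0]},
], gripper=4.5)

```text
time: 36.6
eef_pos: [0.5134, -0.0093, 0.2525]
ee_rot: [2.585, 0.032, 1.527]
ft_force: [0.4, 0.3, -0.1]
width: 0.529
grip_force: 0.0
```

```bash
echo '[-0.6,1.7,0]'>off.json; python3 go.py '[2,126.3,50,8]'
```

```text
t 36.6 near 3 a 93.3 tilt 0.1 TCP-nut mm (cover) [-1.6 -1.2 56.9] w 45.2 grip 0.0 F [ 0.29  0.32 -0.32] T [-0.046  0.285 -0.014] q [-0.3   0.21  2.09  0.35  0.32 -0.57]
2 126.3 50 rows 8 lin cm [0.17, 1.15, -0.06] ang [-0.0378, 0.0034, 0.0611]
```

>>> send_rows([
  {"linear":[0.17,1.15,-0.06],"angular":[-0.0378,0.0034,0.0611]},
  {"linear":[0.17,1.15,-0.06],"angular":[-0.0378,0.0034,0.0611]},
  {"linear":[0.17,1.15,-0.06],"angular":[-0.0378,0.0034,0.0611]},
  {"linear":[0.17,1.15,-0.06],"angular":[-0.0378,0.0034,0.0611]},
  {"linear":[0.17,1.15,-0.06],"angular":[-0.0378,0.0034,0.0611]},
  {"linear":[0.17,1.15,-0.06],"angular":[-0.0378,0.0034,0.0611]},
  {"linear":[0.17,1.15,-0.06],"angular":[-0.0378,0.0034,0.0611]},
  {"linear":[0.17,1.15,-0.06],"angular":[-0.0378,0.0034,0.0611]},
])

```text
time: 37.4
eef_pos: [0.5275, 0.0831, 0.2473]
ee_rot: [2.676, 0.32, 2.039]
ft_force: [0.9, -0.1, 0.7]
width: 0.529
grip_force: 0.0
```

>>> send_rows([
  {"linear":[0,0,0],"angular":[0,0,0]},
  {"linear":[0.59,-0.06,-0.95],"angular":[0,0,0]},
  {"linear":[0.59,-0.06,-0.95],"angular":[0,0,0]},
  {"linear":[0.59,-0.06,-0.95],"angular":[0,0,0]},
  {"linear":[0.59,-0.06,-0.95],"angular":[0,0,0]},
  {"linear":[0.59,-0.06,-0.95],"angular":[0,0,0]},
  {"linear":[0,0,0],"angular":[0,0,0]},
  {"linear":[0,0,0],"angular":[0,0,0]},
])

```text
time: 38.2
eef_pos: [0.5572, 0.0798, 0.1997]
ee_rot: [2.675, 0.319, 2.036]
ft_force: [-0.5, 0.4, -0.2]
width: 0.527
grip_force: 0.0
```

```bash
python3 go.py '[2,126.3,-8,1]'
```

```text
t 38.2 near 2 a 126.3 tilt 0.0 TCP-nut mm (cover) [ 0.3 -0.4 -6.6] w 45.0 grip 0.0 F [-0.59  0.39  0.15] T [ 0.026  0.307 -0.012] q [-0.04  0.38  2.03 -0.15  0.17 -0.44]
2 126.3 -8 rows 1 lin cm [0.05, 0.04, -0.13] ang [-0.0001, -0.0005, -0.0004]
```

>>> send_rows([
  {"linear":[0,0,0],"angular":[0,0,0]},
  {"linear":[0,0,0],"angular":[0,0,0]},
  {"linear":[0,0,0],"angular":[0,0,0]},
  {"linear":[0,0,0],"angular":[0,0,0]},
  {"linear":[0,0,0],"angular":[0,0,0]},
  {"linear":[0,0,0],"angular":[0,0,0]},
  {"linear":[0,0,0],"angular":[0,0,0]},
  {"linear":[0,0,0],"angular":[0,0,0]},
], gripper=0)

```text
time: 39.0
eef_pos: [0.5567, 0.0798, 0.2006]
ee_rot: [2.675, 0.319, 2.036]
ft_force: [-5.1, -4.5, 5.5]
width: 0.103
grip_force: 39.9
```

```bash
python3 go.py
```

```text
t 39.0 near 2 a 126.3 tilt 0.0 TCP-nut mm (cover) [ 0.4 -0.5 -5.6] w 8.8 grip 39.9 F [-1.01 -4.91  7.13] T [-0.536  0.427 -0.03 ] q [-0.04  0.38  2.03 -0.15  0.18 -0.44]
```

>>> send_rows([
  {"linear":[0,0,0],"angular":[0.0528,-0.0049,-0.0848]},
  {"linear":[0,0,0],"angular":[0.0528,-0.0049,-0.0848]},
  {"linear":[0,0,0],"angular":[0.0528,-0.0049,-0.0848]},
  {"linear":[0,0,0],"angular":[0.0528,-0.0049,-0.0848]},
  {"linear":[0,0,0],"angular":[0.0158,-0.0015,-0.0254]},
  {"linear":[0,0,0],"angular":[0.0158,-0.0015,-0.0254]},
  {"linear":[0,0,0],"angular":[0.0158,-0.0015,-0.0254]},
  {"linear":[0,0,0],"angular":[0.0158,-0.0015,-0.0254]},
])

```text
time: 39.8
eef_pos: [0.5565, 0.0797, 0.2005]
ee_rot: [2.586, 0.06, 1.575]
ft_force: [-5.1, -3.0, 4.4]
width: 0.103
grip_force: 40.0
```

```bash
python3 go.py
```

```text
t 39.8 near 2 a 96.5 tilt 0.0 TCP-nut mm (cover) [ 0.2 -0.6 -5.6] w 8.8 grip 40.0 F [-1.75 -3.47  6.3 ] T [-0.699  0.428  0.151] q [-0.04  0.38  2.03 -0.16  0.17  0.08]
```

>>> send_rows([
  {"linear":[0,0,0],"angular":[0.0074,-0.0007,-0.0119]},
  {"linear":[0,0,0],"angular":[0.0074,-0.0007,-0.0119]},
  {"linear":[0,0,0],"angular":[0.0074,-0.0007,-0.0119]},
  {"linear":[0,0,0],"angular":[0.0074,-0.0007,-0.0119]},
  {"linear":[0,0,0],"angular":[0.0074,-0.0007,-0.0119]},
  {"linear":[0,0,0],"angular":[0.0074,-0.0007,-0.0119]},
  {"linear":[0,0,0],"angular":[0.0074,-0.0007,-0.0119]},
  {"linear":[0,0,0],"angular":[0.0074,-0.0007,-0.0119]},
])

```text
time: 40.6
eef_pos: [0.5565, 0.0797, 0.2005]
ee_rot: [2.583, 0.001, 1.48]
ft_force: [-4.1, -4.0, 6.2]
width: 0.102
grip_force: 40.0
```

```bash
echo "from go import *
rep()
for k in range(3): grab('top'); s=monitor.get_state(); print((model(x)[1].T@s['wrist_torque'])[2].round(3))">feel.py; python3 feel.py
```

```text
t 40.6 near 2 a 90.1 tilt 0.0 TCP-nut mm (cover) [ 0.2 -0.6 -5.6] w 8.7 grip 40.0 F [ 0.14 -4.32  7.22] T [-0.704  0.484  0.057] q [-0.04  0.38  2.03 -0.16  0.17  0.2 ]
-0.02
-0.008
0.023
```

>>> send_rows([
  {"linear":[0,0,0],"angular":[0.0106,-0.001,-0.017]},
  {"linear":[0,0,0],"angular":[0.0106,-0.001,-0.017]},
  {"linear":[0,0,0],"angular":[0.0106,-0.001,-0.017]},
  {"linear":[0,0,0],"angular":[0.0106,-0.001,-0.017]},
  {"linear":[0,0,0],"angular":[0.0106,-0.001,-0.017]},
  {"linear":[0,0,0],"angular":[0.0106,-0.001,-0.017]},
  {"linear":[0,0,0],"angular":[0.0106,-0.001,-0.017]},
  {"linear":[0,0,0],"angular":[0.0106,-0.001,-0.017]},
])

```text
time: 41.55
eef_pos: [0.5565, 0.0797, 0.2005]
ee_rot: [2.588, -0.083, 1.343]
ft_force: [-5.3, -4.0, 5.6]
width: 0.109
grip_force: 40.0
```

```bash
python3 feel.py
```

```text
t 41.55 near 2 a 80.9 tilt 0.0 TCP-nut mm (cover) [ 0.1 -0.6 -5.6] w 9.3 grip 40.0 F [-1.19 -4.49  7.36] T [-0.676  0.413  0.07 ] q [-0.04  0.38  2.03 -0.16  0.17  0.36]
0.014
0.015
0.031
```

>>> send_rows([
  {"linear":[0,0,0],"angular":[0.0106,-0.001,-0.017]},
  {"linear":[0,0,0],"angular":[0.0106,-0.001,-0.017]},
  {"linear":[0,0,0],"angular":[0.0106,-0.001,-0.017]},
  {"linear":[0,0,0],"angular":[0.0106,-0.001,-0.017]},
  {"linear":[0,0,0],"angular":[0.0106,-0.001,-0.017]},
  {"linear":[0,0,0],"angular":[0.0106,-0.001,-0.017]},
  {"linear":[0,0,0],"angular":[0.0106,-0.001,-0.017]},
  {"linear":[0,0,0],"angular":[0.0106,-0.001,-0.017]},
])

```text
time: 42.5
eef_pos: [0.5564, 0.0797, 0.2004]
ee_rot: [2.606, -0.167, 1.205]
ft_force: [-4.8, -3.7, 6.5]
width: 0.101
grip_force: 40.0
```

```bash
python3 feel.py
```

```text
t 42.5 near 2 a 71.7 tilt 0.0 TCP-nut mm (cover) [ 0.1 -0.7 -5.6] w 8.7 grip 40.0 F [-0.31 -4.09  7.82] T [-0.692  0.457  0.104] q [-0.04  0.38  2.03 -0.16  0.17  0.52]
0.049
0.075
-0.009
```

>>> send_rows([
  {"linear":[0,0,0],"angular":[0.0106,-0.001,-0.017]},
  {"linear":[0,0,0],"angular":[0.0106,-0.001,-0.017]},
  {"linear":[0,0,0],"angular":[0.0106,-0.001,-0.017]},
  {"linear":[0,0,0],"angular":[0.0106,-0.001,-0.017]},
  {"linear":[0,0,0],"angular":[0.0106,-0.001,-0.017]},
  {"linear":[0,0,0],"angular":[0.0106,-0.001,-0.017]},
  {"linear":[0,0,0],"angular":[0.0106,-0.001,-0.017]},
  {"linear":[0,0,0],"angular":[0.0106,-0.001,-0.017]},
])

```text
time: 43.45
eef_pos: [0.5563, 0.0797, 0.2004]
ee_rot: [2.635, -0.247, 1.063]
ft_force: [-6.3, -4.0, 5.8]
width: 0.107
grip_force: 40.0
```

```bash
python3 feel.py
```

```text
t 43.45 near 2 a 62.5 tilt 0.0 TCP-nut mm (cover) [-0.  -0.6 -5.6] w 9.2 grip 40.0 F [-1.99 -4.53  8.05] T [-0.689  0.512  0.126] q [-0.04  0.38  2.03 -0.16  0.17  0.68]
0.083
0.017
0.041
```

>>> send_rows([
  {"linear":[0,0,0],"angular":[0.0074,-0.0007,-0.0119]},
  {"linear":[0,0,0],"angular":[0.0074,-0.0007,-0.0119]},
  {"linear":[0,0,0],"angular":[0.0074,-0.0007,-0.0119]},
  {"linear":[0,0,0],"angular":[0.0074,-0.0007,-0.0119]},
  {"linear":[0,0,0],"angular":[0.0074,-0.0007,-0.0119]},
  {"linear":[0,0,0],"angular":[0.0074,-0.0007,-0.0119]},
  {"linear":[0,0,0],"angular":[0.0074,-0.0007,-0.0119]},
  {"linear":[0,0,0],"angular":[0.0074,-0.0007,-0.0119]},
])

```text
time: 44.4
eef_pos: [0.5563, 0.0797, 0.2003]
ee_rot: [2.662, -0.299, 0.961]
ft_force: [-6.2, -3.2, 4.6]
width: 0.105
grip_force: 40.0
```

```bash
python3 go.py
```

```text
t 44.4 near 2 a 56.2 tilt 0.1 TCP-nut mm (cover) [-0.1 -0.6 -5.6] w 9.0 grip 40.0 F [-2.53 -3.74  7.04] T [-0.706  0.512  0.3  ] q [-0.04  0.38  2.03 -0.16  0.17  0.79]
```

>>> send_rows([
  {"linear":[0,0,0],"angular":[0.004,-0.0004,-0.0064]},
  {"linear":[0,0,0],"angular":[0.004,-0.0004,-0.0064]},
  {"linear":[0,0,0],"angular":[0.004,-0.0004,-0.0064]},
  {"linear":[0,0,0],"angular":[0.004,-0.0004,-0.0064]},
  {"linear":[0,0,0],"angular":[0.004,-0.0004,-0.0064]},
  {"linear":[0,0,0],"angular":[0.004,-0.0004,-0.0064]},
  {"linear":[0,0,0],"angular":[0.004,-0.0004,-0.0064]},
  {"linear":[0,0,0],"angular":[0.004,-0.0004,-0.0064]},
])

```text
time: 45.2
eef_pos: [0.5563, 0.0797, 0.2003]
ee_rot: [2.679, -0.326, 0.905]
ft_force: [-5.1, -3.3, 4.8]
width: 0.108
grip_force: 40.0
```

```bash
python3 go.py
```

```text
t 45.2 near 2 a 52.7 tilt 0.1 TCP-nut mm (cover) [-0.1 -0.6 -5.6] w 9.2 grip 40.0 F [-1.46 -3.77  6.63] T [-0.674  0.496  0.335] q [-0.04  0.38  2.03 -0.16  0.17  0.85]
```

>>> send_rows([
  {"linear":[0,0,0],"angular":[0,0,0]},
  {"linear":[0,0,0],"angular":[0,0,0]},
  {"linear":[0,0,0],"angular":[0,0,0]},
  {"linear":[-0.69,0.06,1.1],"angular":[0,0,0]},
  {"linear":[-0.69,0.06,1.1],"angular":[0,0,0]},
  {"linear":[-0.69,0.06,1.1],"angular":[0,0,0]},
  {"linear":[-0.69,0.06,1.1],"angular":[0,0,0]},
  {"linear":[-0.69,0.06,1.1],"angular":[0,0,0]},
], gripper=4.5)

```text
time: 46.0
eef_pos: [0.522, 0.0832, 0.2568]
ee_rot: [2.678, -0.329, 0.905]
ft_force: [0.5, -0.2, 0.7]
width: 0.527
grip_force: 0.0
```

```bash
python3 go.py '[4,107.8,50,8]'
```

```text
t 46.0 near 2 a 52.6 tilt 0.2 TCP-nut mm (cover) [ 0.6 -0.3 60.6] w 45.0 grip 0.0 F [ 0.81 -0.18  0.35] T [0.009 0.278 0.001] q [-0.04  0.23  2.04 -0.1   0.31  0.79]
4 107.8 50 rows 8 lin cm [0.93, -1.24, 0.49] ang [-0.0636, 0.0062, 0.102]
```

>>> send_rows([
  {"linear":[0.93,-1.24,0.49],"angular":[-0.0636,0.0062,0.102]},
  {"linear":[0.93,-1.24,0.49],"angular":[-0.0636,0.0062,0.102]},
  {"linear":[0.93,-1.24,0.49],"angular":[-0.0636,0.0062,0.102]},
  {"linear":[0.93,-1.24,0.49],"angular":[-0.0636,0.0062,0.102]},
  {"linear":[0.93,-1.24,0.49],"angular":[-0.0636,0.0062,0.102]},
  {"linear":[0.93,-1.24,0.49],"angular":[-0.0636,0.0062,0.102]},
  {"linear":[0.93,-1.24,0.49],"angular":[-0.0636,0.0062,0.102]},
  {"linear":[0.93,-1.24,0.49],"angular":[-0.0636,0.0062,0.102]},
])

```text
time: 46.8
eef_pos: [0.5969, -0.0163, 0.2959]
ee_rot: [2.605, 0.166, 1.749]
ft_force: [0.4, 0.1, -0.1]
width: 0.528
grip_force: 0.0
```

>>> send_rows([
  {"linear":[0,0,0],"angular":[0,0,0]},
  {"linear":[0,0,0],"angular":[0,0,0]},
  {"linear":[0.66,-0.06,-1.06],"angular":[0,0,0]},
  {"linear":[0.66,-0.06,-1.06],"angular":[0,0,0]},
  {"linear":[0.66,-0.06,-1.06],"angular":[0,0,0]},
  {"linear":[0,0,0],"angular":[0,0,0]},
  {"linear":[0,0,0],"angular":[0,0,0]},
  {"linear":[0,0,0],"angular":[0,0,0]},
])

```text
time: 47.6
eef_pos: [0.617, -0.0179, 0.2626]
ee_rot: [2.605, 0.163, 1.744]
ft_force: [1.4, -0.4, -0.9]
width: 0.527
grip_force: 0.0
```

```bash
python3 go.py '[4,107.8,-8,3]'
```

```text
t 47.6 near 4 a 107.8 tilt 0.0 TCP-nut mm (cover) [-0.2 -0.3 10.4] w 45.0 grip 0.0 F [ 0.73 -0.23 -1.49] T [ 0.012  0.188 -0.022] q [-0.25  0.33  1.85  0.2   0.42 -0.63]
4 107.8 -8 rows 3 lin cm [0.33, -0.02, -0.52] ang [0.0001, -0.0002, 0.0001]
```

>>> send_rows([
  {"linear":[0.33,0,-0.52],"angular":[0,0,0]},
  {"linear":[0.33,0,-0.52],"angular":[0,0,0]},
  {"linear":[0.33,0,-0.52],"angular":[0,0,0]},
  {"linear":[0,0,0],"angular":[0,0,0]},
  {"linear":[0,0,0],"angular":[0,0,0]},
  {"linear":[0,0,0],"angular":[0,0,0]},
  {"linear":[0,0,0],"angular":[0,0,0]},
  {"linear":[0,0,0],"angular":[0,0,0]},
])

```text
time: 48.4
eef_pos: [0.6269, -0.018, 0.2474]
ee_rot: [2.605, 0.163, 1.744]
ft_force: [0.1, 0.7, -0.3]
width: 0.527
grip_force: 0.0
```

>>> send_rows([
  {"linear":[0,0,0],"angular":[0,0,0]},
  {"linear":[0,0,0],"angular":[0,0,0]},
  {"linear":[0,0,0],"angular":[0,0,0]},
  {"linear":[0,0,0],"angular":[0,0,0]},
  {"linear":[0,0,0],"angular":[0,0,0]},
  {"linear":[0,0,0],"angular":[0,0,0]},
  {"linear":[0,0,0],"angular":[0,0,0]},
  {"linear":[0,0,0],"angular":[0,0,0]},
], gripper=0)

```text
time: 49.2
eef_pos: [0.6273, -0.018, 0.2476]
ee_rot: [2.604, 0.164, 1.744]
ft_force: [0.2, 2.4, 3.4]
width: 0.105
grip_force: 39.5
```

```bash
python3 go.py
```

```text
t 49.2 near 4 a 107.8 tilt 0.1 TCP-nut mm (cover) [ 0.6  0.6 -7.7] w 9.0 grip 39.5 F [1.78 2.45 2.95] T [ 0.455 -0.085 -0.001] q [-0.25  0.36  1.84  0.21  0.39 -0.64]
```

>>> send_rows([
  {"linear":[0,0,0],"angular":[0.0528,-0.0049,-0.0848]},
  {"linear":[0,0,0],"angular":[0.0528,-0.0049,-0.0848]},
  {"linear":[0,0,0],"angular":[0.0528,-0.0049,-0.0848]},
  {"linear":[0,0,0],"angular":[0.0528,-0.0049,-0.0848]},
  {"linear":[0,0,0],"angular":[0.0158,-0.0015,-0.0254]},
  {"linear":[0,0,0],"angular":[0.0158,-0.0015,-0.0254]},
  {"linear":[0,0,0],"angular":[0.0158,-0.0015,-0.0254]},
  {"linear":[0,0,0],"angular":[0.0158,-0.0015,-0.0254]},
])

```text
time: 50.0
eef_pos: [0.6273, -0.018, 0.2476]
ee_rot: [2.592, -0.111, 1.299]
ft_force: [0.8, 3.6, 5.2]
width: 0.102
grip_force: 39.6
```

```bash
python3 go.py
```

```text
t 50.0 near 4 a 77.9 tilt 0.1 TCP-nut mm (cover) [ 0.6  0.6 -7.7] w 8.7 grip 39.6 F [3.19 3.64 4.14] T [ 0.663 -0.213  0.131] q [-0.25  0.36  1.84  0.21  0.39 -0.12]
```

>>> send_rows([
  {"linear":[0,0,0],"angular":[0.0074,-0.0007,-0.0119]},
  {"linear":[0,0,0],"angular":[0.0074,-0.0007,-0.0119]},
  {"linear":[0,0,0],"angular":[0.0074,-0.0007,-0.0119]},
  {"linear":[0,0,0],"angular":[0.0074,-0.0007,-0.0119]},
  {"linear":[0,0,0],"angular":[0.0074,-0.0007,-0.0119]},
  {"linear":[0,0,0],"angular":[0.0074,-0.0007,-0.0119]},
  {"linear":[0,0,0],"angular":[0.0074,-0.0007,-0.0119]},
  {"linear":[0,0,0],"angular":[0.0074,-0.0007,-0.0119]},
])

```text
time: 50.8
eef_pos: [0.6273, -0.0179, 0.2476]
ee_rot: [2.605, -0.169, 1.203]
ft_force: [-0.0, 3.6, 5.4]
width: 0.108
grip_force: 39.6
```

```bash
python3 go.py
```

```text
t 50.8 near 4 a 71.5 tilt 0.1 TCP-nut mm (cover) [ 0.6  0.7 -7.7] w 9.2 grip 39.6 F [2.55 3.62 4.73] T [ 0.69  -0.15   0.145] q [-0.25  0.36  1.84  0.21  0.39 -0.01]
```

>>> send_rows([
  {"linear":[0,0,0],"angular":[0.0074,-0.0007,-0.0119]},
  {"linear":[0,0,0],"angular":[0.0074,-0.0007,-0.0119]},
  {"linear":[0,0,0],"angular":[0.0074,-0.0007,-0.0119]},
  {"linear":[0,0,0],"angular":[0.0074,-0.0007,-0.0119]},
  {"linear":[0,0,0],"angular":[0.0074,-0.0007,-0.0119]},
  {"linear":[0,0,0],"angular":[0.0074,-0.0007,-0.0119]},
  {"linear":[0,0,0],"angular":[0.0074,-0.0007,-0.0119]},
  {"linear":[0,0,0],"angular":[0.0074,-0.0007,-0.0119]},
])

```text
time: 51.6
eef_pos: [0.6273, -0.0179, 0.2477]
ee_rot: [2.625, -0.225, 1.104]
ft_force: [1.2, 3.5, 5.4]
width: 0.104
grip_force: 39.6
```

```bash
python3 go.py
```

```text
t 51.6 near 4 a 65.1 tilt 0.1 TCP-nut mm (cover) [ 0.6  0.7 -7.7] w 8.9 grip 39.6 F [3.62 3.57 4.08] T [ 0.655 -0.242  0.113] q [-0.25  0.36  1.84  0.21  0.39  0.11]
```

Still slack (0.11 Nm); going on in 0.16 rad steps.

>>> send_rows([
  {"linear":[0,0,0],"angular":[0.0106,-0.001,-0.017]},
  {"linear":[0,0,0],"angular":[0.0106,-0.001,-0.017]},
  {"linear":[0,0,0],"angular":[0.0106,-0.001,-0.017]},
  {"linear":[0,0,0],"angular":[0.0106,-0.001,-0.017]},
  {"linear":[0,0,0],"angular":[0.0106,-0.001,-0.017]},
  {"linear":[0,0,0],"angular":[0.0106,-0.001,-0.017]},
  {"linear":[0,0,0],"angular":[0.0106,-0.001,-0.017]},
  {"linear":[0,0,0],"angular":[0.0106,-0.001,-0.017]},
])

```text
time: 52.4
eef_pos: [0.6274, -0.0179, 0.2477]
ee_rot: [2.663, -0.302, 0.958]
ft_force: [0.2, 3.7, 5.9]
width: 0.108
grip_force: 39.6
```

```bash
python3 go.py
```

```text
t 52.4 near 4 a 55.9 tilt 0.1 TCP-nut mm (cover) [ 0.7  0.7 -7.7] w 9.2 grip 39.6 F [3.01 3.74 5.13] T [ 0.726 -0.174  0.133] q [-0.25  0.36  1.84  0.22  0.39  0.26]
```

>>> send_rows([
  {"linear":[0,0,0],"angular":[0.0106,-0.001,-0.017]},
  {"linear":[0,0,0],"angular":[0.0106,-0.001,-0.017]},
  {"linear":[0,0,0],"angular":[0.0106,-0.001,-0.017]},
  {"linear":[0,0,0],"angular":[0.0106,-0.001,-0.017]},
  {"linear":[0,0,0],"angular":[0.0106,-0.001,-0.017]},
  {"linear":[0,0,0],"angular":[0.0106,-0.001,-0.017]},
  {"linear":[0,0,0],"angular":[0.0106,-0.001,-0.017]},
  {"linear":[0,0,0],"angular":[0.0106,-0.001,-0.017]},
])

```text
time: 53.2
eef_pos: [0.6274, -0.018, 0.2477]
ee_rot: [2.713, -0.372, 0.807]
ft_force: [2.3, 3.4, 4.7]
width: 0.102
grip_force: 39.7
```

```bash
python3 go.py
```

```text
t 53.2 near 4 a 46.8 tilt 0.1 TCP-nut mm (cover) [ 0.7  0.6 -7.7] w 8.7 grip 39.7 F [4.15 3.59 2.98] T [ 0.73  -0.279  0.355] q [-0.25  0.36  1.84  0.22  0.39  0.42]
```

>>> send_rows([
  {"linear":[0,0,0],"angular":[0.004,-0.0004,-0.0064]},
  {"linear":[0,0,0],"angular":[0.004,-0.0004,-0.0064]},
  {"linear":[0,0,0],"angular":[0.004,-0.0004,-0.0064]},
  {"linear":[0,0,0],"angular":[0.004,-0.0004,-0.0064]},
  {"linear":[0,0,0],"angular":[0.004,-0.0004,-0.0064]},
  {"linear":[0,0,0],"angular":[0.004,-0.0004,-0.0064]},
  {"linear":[0,0,0],"angular":[0,0,0]},
  {"linear":[0,0,0],"angular":[0,0,0]},
])

```text
time: 54.0
eef_pos: [0.6274, -0.0179, 0.2477]
ee_rot: [2.729, -0.39, 0.763]
ft_force: [0.3, 4.3, 6.0]
width: 0.103
grip_force: 39.7
```

```bash
python3 feel.py
```

```text
t 54.0 near 4 a 44.3 tilt 0.1 TCP-nut mm (cover) [ 0.7  0.7 -7.7] w 8.8 grip 39.7 F [3.08 4.33 5.09] T [ 0.74  -0.218  0.287] q [-0.25  0.36  1.84  0.22  0.39  0.47]
0.377
0.371
0.406
```

>>> send_rows([
  {"linear":[0,0,0],"angular":[0,0,0]},
  {"linear":[0,0,0],"angular":[0,0,0]},
  {"linear":[0,0,0],"angular":[0,0,0]},
  {"linear":[-0.8,0.07,1.3],"angular":[0,0,0]},
  {"linear":[-0.8,0.07,1.3],"angular":[0,0,0]},
  {"linear":[-0.8,0.07,1.3],"angular":[0,0,0]},
  {"linear":[-0.8,0.07,1.3],"angular":[0,0,0]},
  {"linear":[-0.8,0.07,1.3],"angular":[0,0,0]},
], gripper=4.5)

```text
time: 54.95
eef_pos: [0.5859, -0.0147, 0.3118]
ee_rot: [2.733, -0.389, 0.76]
ft_force: [0.8, -0.3, 0.6]
width: 0.528
grip_force: 0.0
```

>>> send_rows([
  {"linear":[-1,-1.5,1.5],"angular":[0,0,0]},
  {"linear":[-1,-2.5,1.5],"angular":[0,0,0]},
  {"linear":[-1,-2.5,1.5],"angular":[0,0,0]},
  {"linear":[-1,-2.5,1.5],"angular":[0,0,0]},
  {"linear":[-1,-2.5,1.5],"angular":[0,0,0]},
  {"linear":[-1,-1.5,0.5],"angular":[0,0,0]},
  {"linear":[0,0,0],"angular":[0,0,0]},
  {"linear":[0,0,0],"angular":[0,0,0]},
])

```text
time: 55.75
eef_pos: [0.5263, -0.1446, 0.3914]
ee_rot: [2.733, -0.39, 0.759]
ft_force: [-0.4, 0.1, -1.0]
width: 0.53
grip_force: 0.0
```

```bash
python3 go.py; python3 -c "
from fit import *
x=np.load('x.npy')
for n in ('top','top','scene','scene'):
    p=grab(n); print(n,{i:round(float(np.degrees(v[0])),1) for i,v in fins(p,x,0).items()})
save(p,'pics/end.png')"
```

```text
t 55.75 near 4 a 44.1 tilt 0.1 TCP-nut mm (cover) [   1.3 -134.8  161.3] w 45.3 grip 0.0 F [-0.83  0.03 -0.65] T [-0.013  0.24   0.005] q [-0.63  0.05  1.8   0.37  0.83  0.08]
top {1: 44.2, 2: 55.6, 3: 98.4, 4: 51.9}
top {1: 44.6, 2: 56.4, 3: 98.7, 4: 52.5}
scene {1: 43.7, 2: 56.8, 3: 100.7, 4: 50.7}
scene {1: 43.5, 2: 56.6, 3: 102.9, 4: 50.1}
```

View pics/end.png

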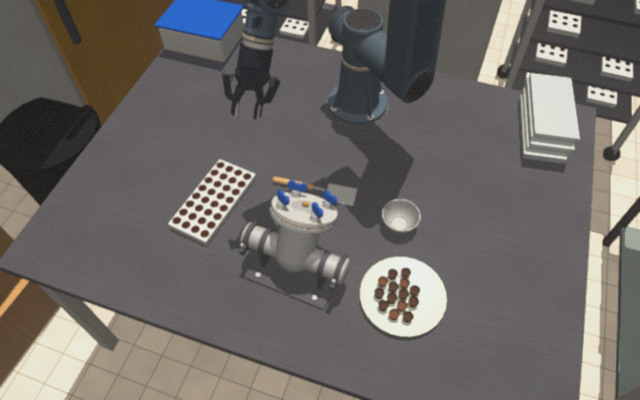

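```bash
python3 -c "
from plant import workorder
print(workorder.close_job())"
```

```text
the job is handed in; nothing more can be done
None
```

I handed the job in at about 56 s. All four nuts got about an eighth of a turn, then were brought up firm, both passes in the order 1-3-2-4. By feel each stopped at about 0.3–0.4 Nm (nut 3's last readings were 0.48 and 0.35), under the 0.6 Nm overtightening limit. In the last picture the mould, plate, palette knife and bowl look unmoved and the arm is clear; no verdict was returned.

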